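Make up two test kits: fracture and tensile

TASK

Make up the two test kits from the stock on the bench: into the long tray go the notched block specimen, the clevis with the wide slot and the tin of pins; into the other, squarer tray go the flat dog-bone bar and the clevis with the narrow slot that already has its pin. Three closed tins look alike and only one holds pins, so lift them to find the heavy one, and leave the empty ones standing where they were. Set every piece down gently on the floor of its tray, the block and bar flat, the clevises and the tin upright, with nothing stacked, leaning or dropped.

Things in the scene. Friction and masses are not known exactly. Their poses are not given: they have to be found in the camera images.
- ct_c (a point): notched block specimen: a bright steel block lying flat, 50 (its own x) by 48 (its own y), 16 thick, 0.27 kg, with two upright 10 mm holes and, between them, a 3 mm saw notch running in from the middle of its -x edge to its centre. Grip it across x or y. Point: its centre, half-way up (8 above its underside); z up.
- bar_c (a point): flat dog-bone tensile bar lying flat: aluminium-coloured metal, 140 long (its own x), 8 thick, 0.12 kg; wide ends 26 wide and 40 long, each with a 10 mm hole, and a narrow middle 60 long and 13 wide (its own y): grip the narrow middle across y. Point: its centre, half-way up (4 above its underside); z up.
- clevis_wide_c (a point): clevis grip with the wide slot: a steel block standing upright, 40 (its own x) by 42 (its own y), 62 high, about 0.55 kg; a slot 18 wide and 30 deep runs along x through its top, leaving two arms 12 thick with an open cross bore of 14; no pin. Grip it across y (the outer faces of the arms). Point: its centre, half-way up (31 above its underside); z up.
- clevis_narrow_c (a point): clevis grip with the narrow slot: a steel block standing upright, 40 (its own x) by 42 (its own y), 62 high, about 0.55 kg; a slot 10 wide and 30 deep runs along x through its top; a cross pin of diameter 10, 47 above its underside, lies along y and sticks out 9 from each y face (60 over all). Grip it across x, clear of the pin. Point: its centre, half-way up (31 above its underside); z up.
- tin_a_c (a point): one of three look-alike closed round metal parts tins with a flat lid, diameter 60, height 42, standing. Two are empty (about 0.1 kg each), one is full of steel pins (about 0.6 kg); only the weight tells which, and it may be any of the three. Point: its centre, half-way up (21 above its underside); z up.
- tin_b_c (a point): one of three look-alike closed round metal parts tins with a flat lid, diameter 60, height 42, standing. Two are empty (about 0.1 kg each), one is full of steel pins (about 0.6 kg); only the weight tells which, and it may be any of the three. Point: its centre, half-way up (21 above its underside); z up.
- tin_c_c (a point): one of three look-alike closed round metal parts tins with a flat lid, diameter 60, height 42, standing. Two are empty (about 0.1 kg each), one is full of steel pins (about 0.6 kg); only the weight tells which, and it may be any of the three. Point: its centre, half-way up (21 above its underside); z up.
- tray_long: the long kit tray, open, dark plastic, fixed: 270 (its x) by 140 (its y) outside, walls 4 thick and 14 high (rounded rim to 16.5), inner floor 4 above the bench. Origin: centre of its underside, on the bench; z up.
- tray_square: the squarer kit tray, open, dark plastic, fixed: 190 (its x) by 160 (its y) outside, walls 4 thick and 14 high (rounded rim to 16.5), inner floor 4 above the bench. Origin: centre of its underside, on the bench; z up.

How it is judged:
At the end, for the whole second after the job is handed in: Block, wide-slot clevis and loaded tin (over 3 N on it) in the long tray, bar and narrow-slot clevis in the squarer one; each wholly inside, at rest on the tray floor (within 3.5 mm), level or upright within 0.1 rad; the empty tins upright within 40 mm of where they stood; nothing held (x of ct_c in the frame of tray_long between -0.11 and 0.11 m and y of ct_c in the frame of tray_long between -0.045 and 0.045 m and z of ct_c in the frame of tray_long between 0.0085 and 0.0155 m and angle between each of ct_c, clevis_wide_c, bar_c, clevis_narrow_c's own z axis and vertical below 0.1 rad and linear speed of each of ct, clevis_wide, bar, clevis_narrow below 0.02 m/s and angular speed of each of ct, clevis_wide, bar, clevis_narrow below 0.2 rad/s and x of clevis_wide_c in the frame of tray_long between -0.114 and 0.114 m and y of clevis_wide_c in the frame of tray_long between -0.049 and 0.049 m and z of clevis_wide_c in the frame of tray_long between 0.0315 and 0.0385 m and x of bar_c in the frame of tray_square between -0.08 and 0.08 m and y of bar_c in the frame of tray_square between -0.067 and 0.067 m and z of bar_c in the frame of tray_square between 0.0045 and 0.0115 m and x of clevis_narrow_c in the frame of tray_square between -0.074 and 0.074 m and y of clevis_narrow_c in the frame of tray_square between -0.059 and 0.059 m and z of clevis_narrow_c in the frame of tray_square between 0.0315 and 0.0385 m and ((x of tin_a_c in the frame of tray_long between -0.104 and 0.104 m and y of tin_a_c in the frame of tray_long between -0.039 and 0.039 m and z of tin_a_c in the frame of tray_long between 0.0215 and 0.0285 m and angle between each of tin_a_c, tin_b_c, tin_c_c's own z axis and vertical below 0.1 rad and linear speed of each of tin_a, tin_b, tin_c below 0.02 m/s and angular speed of each of tin_a, tin_b, tin_c below 0.2 rad/s and contact force between tin_a and tray_long above 3 N and distance of each of tin_b_c, tin_c_c from where it was at the start of the episode below 0.04 m) or (x of tin_b_c in the frame of tray_long between -0.104 and 0.104 m and y of tin_b_c in the frame of tray_long between -0.039 and 0.039 m and z of tin_b_c in the frame of tray_long between 0.0215 and 0.0285 m and angle between each of tin_b_c, tin_a_c, tin_c_c's own z axis and vertical below 0.1 rad and linear speed of each of tin_b, tin_a, tin_c below 0.02 m/s and angular speed of each of tin_b, tin_a, tin_c below 0.2 rad/s and contact force between tin_b and tray_long above 3 N and distance of each of tin_a_c, tin_c_c from where it was at the start of the episode below 0.04 m) or (x of tin_c_c in the frame of tray_long between -0.104 and 0.104 m and y of tin_c_c in the frame of tray_long between -0.039 and 0.039 m and z of tin_c_c in the frame of tray_long between 0.0215 and 0.0285 m and angle between each of tin_c_c, tin_a_c, tin_b_c's own z axis and vertical below 0.1 rad and linear speed of each of tin_c, tin_a, tin_b below 0.02 m/s and angular speed of each of tin_c, tin_a, tin_b below 0.2 rad/s and contact force between tin_c and tray_long above 3 N and distance of each of tin_a_c, tin_b_c from where it was at the start of the episode below 0.04 m))); the robot touches nothing.
It fails at once if the notched block or the flat bar is dropped (falls free by more than about 18 mm) ((contact force between ct and anything else below 0.05 N and linear speed of ct above 0.6 m/s) or (contact force between bar and anything else below 0.05 N and linear speed of bar above 0.6 m/s)).
It fails at once if a clevis is dropped (falls free by more than about 18 mm) ((contact force between clevis_wide and anything else below 0.05 N and linear speed of clevis_wide above 0.6 m/s) or (contact force between clevis_narrow and anything else below 0.05 N and linear speed of clevis_narrow above 0.6 m/s)).
It fails at once if a tin is dropped (falls free by more than about 18 mm) ((contact force between tin_a and anything else below 0.05 N and linear speed of tin_a above 0.6 m/s) or (contact force between tin_b and anything else below 0.05 N and linear speed of tin_b above 0.6 m/s) or (contact force between tin_c and anything else below 0.05 N and linear speed of tin_c above 0.6 m/s)).
It also fails if it takes over 147 s, if anything falls off the work surface, if the arm or the gripper's body presses on something with over 40 N, if the wrist force passes 120 N, or if a joint passes its speed limit or range.

ROBOT

A 6-joint arm with a two-finger parallel gripper is mounted at the origin on the work surface. World frame = base frame: x ahead of the robot, y to its left, z up, the work surface at z = 0. Lengths are in m, angles in rad, forces in N, time in s.
With the tool pointing down it reaches from about 0.4 to 0.925 m from the base axis. Payload 3.4 kg.
Tool frame: the origin (TCP) lies on the centre line of the jaws, within the pads' length; the fingertips stand 17 mm ahead of it and the grasp point (between the pads) lies 2 mm behind it (arm.tips_ahead is the distance from the TCP to the fingertips, in m); z points along the fingers, y is the direction in which the jaws open and shut (so a half turn about z gives the same grasp; the last joint's range is limited). The gripper opens to 85 mm and grips with 20 to 120 N. Pads are 22 mm wide; open, the fingers measure 114 mm over their backs; the gripper's body (76 mm by 85 mm) begins 54 mm behind the grasp point. The pads swing forward as they close: fully open they stand 13 mm farther back than shut.
Start: joints at [1.246, 0.307, 1.506, -0, 1.328, -0.073], TCP at [0.143, 0.557, 0.248] pointing down, gripper open.
Joint ranges: [-3.12, 3.12], [-1.05, 2.28], [0.14, 2.33], [-1.42, 4.57], [0.1, 2.73], [-2.68, 2.68]. Speed limits (rad/s): [2.57, 2.57, 3.14, 3.14, 3.14, 3.14].

INTERFACE

Orientations are given as a 3x3 rotation matrix whose columns are the frame's x, y, z axes.
In Python, from station import arm, vision, job_done gives the robot as it stands. The module is installed in compiled form; this text tells all that it offers.
- The arm moves only by the shell command python3 -m crank 'ROWS'. ROWS is JSON, a list of rows, each an object with "gripper": the finger opening in mm, from 0 to 85.4; "xyz": the shift along the tool's x, y, z in mm, a list of three; "angular": the turn, a rotation vector about the tool's x, y, z in rad, a list of three. In form: [{"gripper": gripper, "xyz": [tx, ty, tz], "angular": [rx, ry, rz]}, ...]. A call has 1 to 10 rows; each row is the pose to reach, as a shift and turn from the pose commanded when the call began, along the tool's axes at that moment; what a row does not reach only later rows make up. A row lasts 1/8 s, in which the tool goes at most 62.5 mm and 10.7 degrees, less where a joint would pass 70% of its speed; a pose out of reach is approached as far as the arm can. A call with a gripper value outside its range is refused whole. The fingers move at their own pace and stop on an object; the grip force is fixed at half the most. Time passes only in rows, so rows that repeat a pose let the fingers close. It gives the time, the measured TCP pose, the force and the opening at its end, in the units of the state.
- arm.state(): the state, without advancing time (a new reading comes with each control period).
- vision.snapshot(name): name is "side" or "top"; returns a dict with "frame" (400x640x3 uint8, red, green, blue), "camera_matrix" (3x3 intrinsics, pixels), "cam_to_world" (4x4, takes a point from camera to world coordinates). Camera axes: x right, y down, z forward; pixel columns grow to the right and rows downward; lengths in m; the calibration is good to about 2 mm. A picture is of the moment at which its call begins. There is no depth.
- job_done(): hands the job in, once; it reports no verdict.
Trained networks look in a picture, given as the dict that the camera call returned (one of the last four; its "shot" number tells which), for a name from the list of things; names that differ only in an ending like _2 or _b are one class to them, and where a whole thing is asked for, a point or a joint stands for the part that bears it (a point fixed in the world has none). Each returns a list of dicts, best first, with "score" (0 to 1); they miss things now and then, are a little off and sometimes report something else, mostly with a low value. They report only what shows in the picture. A call takes as long as a camera call.
- vision.search_frame(picture, target): "location" ([column, row] as shares, 0 to 1, of the picture: columns of its width, rows of its height, amid what is visible of it).
- vision.masks_of(picture, target): "region" (400x640 bool, what is visible of it) and "location" ([column, row] as shares, 0 to 1, of the picture: columns of its width, rows of its height, amid what is visible of it).
The state is a dict: "clock": time; "joint_positions": joint angles; "joint_vel": joint speeds; "tau": joint torques, N m; "tool_pos": TCP position; "tcp_rot": TCP orientation; "wrist_force": force on the tool from outside, world axes, zero at the start; "wrist_torque": the same for the moment, N m; "finger_gap": finger opening in m.
Only numpy, scipy, OpenCV 4.12 (cv2) and the standard library are available. Lean on these libraries where they do the work, as an engineer would, in place of code of your own. Each camera call takes 0.05 s, during which the arm holds its last target.

## Working session

There is one attempt and no reset: what is moved stays moved. The work goes in short steps, Python scripts to look and compute and a shell command to move; the robot and the scene stay as the last step left them, time stands still between calls to the robot, and variables do not carry over. Pictures are saved under pics/ and viewed, and the job is handed in when it is done.

```bash
mkdir -p pics; ls; cat > h.py <<'E'
import numpy as np, cv2
from station import arm, vision, job_done
def shot(n,f):
    p=vision.snapshot(n); cv2.imwrite('pics/'+f+'.png',cv2.cvtColor(p['frame'],cv2.COLOR_RGB2BGR)); return p
def ray(p,u,v,z):
    K=p['camera_matrix'];T=np.array(p['cam_to_world'])
    d=T[:3,:3]@np.linalg.inv(K)@np.array([u,v,1.]);o=T[:3,3]
    return o+d*(z-o[2])/d[2]
def proj(p,X):
    K=p['camera_matrix'];T=np.array(p['cam_to_world'])
    c=T[:3,:3].T@(np.asarray(X,float)-T[:3,3]);c=K@c;return c[:2]/c[2]
E
python3 - <<'E'
from h import *
s=arm.state();print(s)
for n in('top','side'):
    p=shot(n,n+'0');print(n,np.round(p['cam_to_world'],3).tolist(),p['camera_matrix'].tolist())
    for t in('ct_c','bar_c','clevis_wide_c','clevis_narrow_c','tin_a_c','tray_long','tray_square'):
        for r in vision.search_frame(p,t): print(t,round(r['score'],2),[round(r['location'][0]*640,1),round(r['location'][1]*400,1)])
E
```

```text
pics
{'clock': 0.0, 'joint_positions': array([ 1.24650286e+00,  3.07532621e-01,  1.50764066e+00, -7.29354132e-06,
        1.32840080e+00, -7.34996774e-02]), 'joint_vel': array([-5.21555296e-04,  1.45290202e-03,  1.81167705e-03, -9.53323232e-04,
       -6.90659382e-04, -3.41392458e-05]), 'tau': array([-8.31906127e-04, -4.57555497e+01, -2.51917487e+01, -2.56124167e-04,
        1.33986765e-02, -4.19556699e-06]), 'tool_pos': array([0.14251845, 0.55638902, 0.24741648]), 'tcp_rot': array([[-9.68716124e-01,  2.48170670e-01, -6.24650166e-04],
       [ 2.48171418e-01,  9.68714309e-01, -1.88040693e-03],
       [ 1.38445704e-04, -1.97660083e-03, -9.99998037e-01]]), 'wrist_force': array([-0.62992692,  0.6872811 , -0.70654126]), 'wrist_torque': array([ 0.03880216,  0.06117264, -0.00624931]), 'finger_gap': 0.08543363081368673}
top [[0.024, -0.994, 0.11, 0.441], [-0.999, -0.026, -0.019, 0.001], [0.022, -0.109, -0.994, 1.204], [0.0, 0.0, 0.0, 1.0]] [[492.9088436581616, 0.0, 313.4767507227635], [0.0, 492.9088436581616, 198.4703754706537], [0.0, 0.0, 1.0]]
ct_c 0.94 [348.8, 253.3]
ct_c 0.46 [305.9, 199.0]
bar_c 0.64 [307.4, 150.3]
clevis_wide_c 0.71 [305.1, 198.1]
clevis_narrow_c 0.87 [349.8, 202.8]
tin_a_c 0.81 [300.7, 248.6]
tray_long 0.89 [176.4, 228.1]
tray_long 0.37 [304.7, 200.8]
tray_square 0.91 [430.1, 222.9]
side [[0.815, -0.375, 0.442, 0.12], [-0.579, -0.506, 0.639, -0.66], [-0.017, -0.777, -0.629, 0.697], [0.0, 0.0, 0.0, 1.0]] [[501.67025099427804, 0.0, 325.7913012643329], [0.0, 501.67025099427804, 202.62518876915993], [0.0, 0.0, 1.0]]
ct_c 0.84 [297.1, 278.2]
ct_c 0.71 [221.1, 166.1]
bar_c 0.57 [374.0, 204.2]
clevis_wide_c 0.97 [321.9, 212.4]
clevis_narrow_c 0.97 [354.4, 239.7]
tin_a_c 0.81 [271.0, 235.5]
tray_long 0.93 [221.4, 165.7]
tray_square 0.78 [401.8, 326.4]
```

View pics/top0.png

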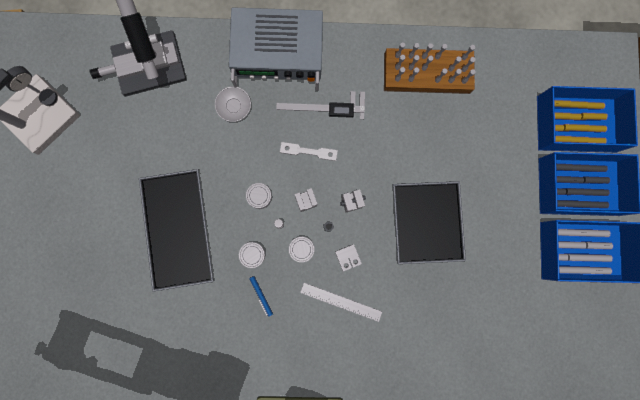

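View pics/side0.png

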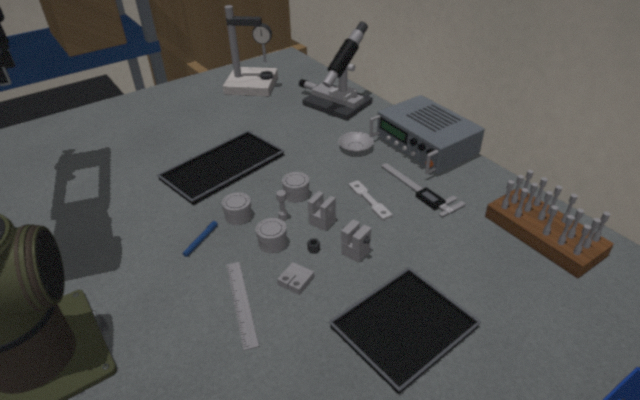

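The top view shows the tins at about (258,196), (252,255) and (301,250). The wide clevis is at (306,199), the narrow one at (352,201), the block at (348,258) and the bar at (308,151). The long tray is at (177,230) and the square tray at (429,222). There is also a standing bolt at (279,224) and a nut at (328,227), which I'll avoid. Next I'll take masks and zoom in.

```bash
python3 - <<'E'
from h import *
P={n:vision.snapshot(n) for n in('top','side')}
H={'ct_c':.016,'bar_c':.008,'clevis_wide_c':.062,'clevis_narrow_c':.062,'tin_a_c':.042,'tray_long':.015,'tray_square':.015}
np.savez('P.npz',**{n+k:P[n][k] for n in P for k in('frame','camera_matrix','cam_to_world')})
for n,p in P.items():
  for t,h in H.items():
    for r in vision.masks_of(p,t):
        if r['score']<.3: continue
        m=r['region'].astype(np.uint8); c=max(cv2.findContours(m,0,2)[0],key=cv2.contourArea).reshape(-1,2).astype(float)
        w=np.array([ray(p,u,v,h)[:2] for u,v in c],np.float32)*1000
        (cx,cy),(a,b),th=cv2.minAreaRect(w)
        bx=np.round(cv2.boxPoints(((cx,cy),(a,b),th)))
        print(n,t,round(r['score'],2),'px',c.mean(0).round(),'ctr',round(cx),round(cy),'size',round(a),round(b),'th',round(th,1))
p=P['top'];f=p['frame'][125:285,225:385]
cv2.imwrite('pics/z0.png',cv2.cvtColor(cv2.resize(f,(600,600),interpolation=cv2.INTER_CUBIC),4))
p=P['side'];f=p['frame'][160:310,200:400]
cv2.imwrite('pics/z1.png',cv2.cvtColor(cv2.resize(f,(800,600),interpolation=cv2.INTER_CUBIC),4))
E
```

```text
top ct_c 0.92 px [348. 257.] ctr 432 -107 size 50 49 th 22.3
top bar_c 0.96 px [309. 152.] ctr 690 -6 size 140 28 th 83.2
top clevis_wide_c 0.71 px [306. 201.] ctr 563 -2 size 44 44 th 21.7
top clevis_narrow_c 0.84 px [355. 200.] ctr 564 -114 size 42 57 th 20.0
top tin_a_c 0.62 px [302. 251.] ctr 449 5 size 56 56 th 1.4
top tray_long 0.64 px [176. 230.] ctr 489 308 size 277 145 th 10.5
top tray_square 0.65 px [426. 226.] ctr 522 -302 size 195 165 th 3.9
side ct_c 0.65 px [295. 278.] ctr 427 -112 size 61 57 th 21.8
side bar_c 0.66 px [224. 163.] ctr 489 315 size 285 172 th 10.1
side bar_c 0.56 px [368. 198.] ctr 685 -6 size 146 30 th 82.9
side clevis_wide_c 0.96 px [321. 211.] ctr 545 -28 size 114 54 th 53.8
side clevis_narrow_c 0.76 px [354. 240.] ctr 546 -136 size 109 54 th 50.5
side tin_a_c 0.64 px [271. 236.] ctr 438 -12 size 99 58 th 60.8
side tray_long 0.88 px [222. 164.] ctr 485 302 size 283 162 th 10.9
side tray_square 0.85 px [406. 313.] ctr 519 -303 size 201 170 th 3.7
```

View pics/z0.png

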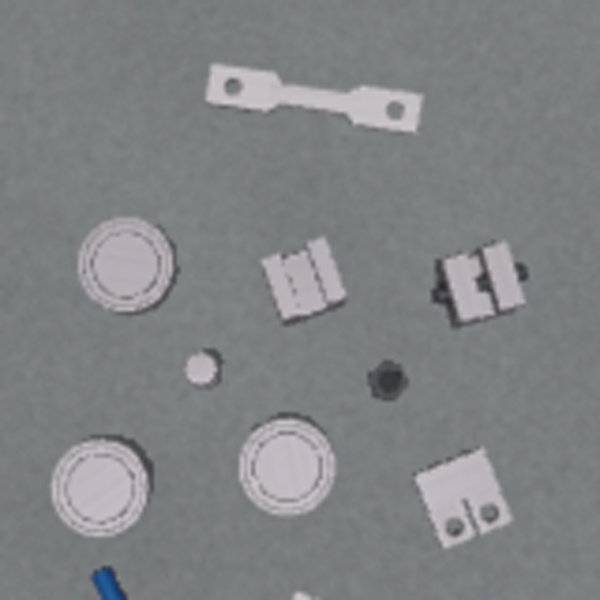

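View pics/z1.png

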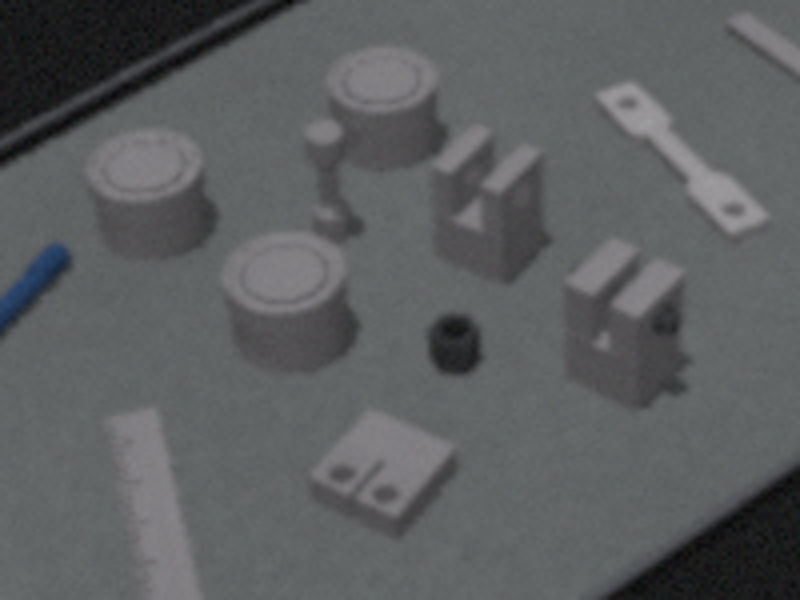

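```bash
cat > fit.py <<'E'
from h import *
from scipy.optimize import minimize
def hull(p,pts):
    q=np.array([proj(p,x) for x in pts],np.float32);return q
def box(lx,ly,h): return [[(x,y,z) for x in(-lx/2,lx/2) for y in(-ly/2,ly/2) for z in(0,h)]]
def cyl(r,h): return [[(r*np.cos(a),r*np.sin(a),z) for a in np.linspace(0,2*np.pi,40) for z in(0,h)]]
def bar():
    e=lambda s:[(s*x,y,z) for x in(.03,.07) for y in(-.013,.013) for z in(0,.008)]
    return [e(1),e(-1),[(x,y,z) for x in(-.035,.035) for y in(-.0065,.0065) for z in(0,.008)]]
def narrow():
    r=.005; pin=[(r*np.cos(a),y,.047+r*np.sin(a)) for a in np.linspace(0,6.28,12) for y in(-.03,.03)]
    return box(.04,.042,.062)+[pin]
def render(p,parts,x,y,th,z0=0,S=4):
    m=np.zeros((400*S,640*S),np.uint8);c,s=np.cos(th),np.sin(th)
    for pt in parts:
        w=[(x+c*a-s*b,y+s*a+c*b,z0+h) for a,b,h in pt]
        q=cv2.convexHull(((hull(p,w)+.5)*S).astype(np.float32)).round().astype(np.int32)
        cv2.fillConvexPoly(m,q,1)
    return cv2.resize(m.astype(np.float32),(640,400),interpolation=cv2.INTER_AREA)
def fit(views,parts,g,z0=0):
    def cost(v):
        t=0
        for p,m in views:
            r=render(p,parts,v[0]/1000,v[1]/1000,v[2]/20,z0); t+=np.abs(r-m).sum()/m.sum()
        return t
    g=np.array([g[0],g[1],g[2]*20.])
    sim=np.vstack([g,g+[6,0,0],g+[0,6,0],g+[0,0,4]])
    r=minimize(cost,g,method='Nelder-Mead',options=dict(initial_simplex=sim,xatol=.1,fatol=1e-4))
    return r.x[0],r.x[1],np.degrees(r.x[2]/20),r.fun
E
python3 - <<'E'
from fit import *
P={n:vision.snapshot(n) for n in('top','side')}
J={'ct_c':(box(.05,.048,.016),(432,-107,.39)),'bar_c':(bar(),(690,-6,1.45)),'clevis_wide_c':(box(.04,.042,.062),(560,-2,.37)),'clevis_narrow_c':(narrow(),(560,-114,.3)),
 'tray_long':(box(.27,.14,.0155),(489,308,.18)),'tray_square':(box(.19,.16,.0155),(522,-302,.065))}
for t,(parts,g) in J.items():
    V=[]
    for n,p in P.items():
        best=None
        for r in vision.masks_of(p,t):
            e=proj(p,(g[0]/1000,g[1]/1000,.015));l=r['location']
            if np.hypot(l[0]*640-e[0],l[1]*400-e[1])<30: best=r;break
        if best is None: print('no',t,n);continue
        V.append((p,best['region'].astype(np.float32)))
    for i,sel in enumerate([V]+[[v] for v in V]): print(t,i,np.round(fit(sel,parts,g),2))
# tins
p=P['top'];f=p['frame'].astype(int);g=cv2.cvtColor(p['frame'],cv2.COLOR_RGB2GRAY)
for n,p in P.items():
  g=cv2.cvtColor(p['frame'],cv2.COLOR_RGB2GRAY)
  print(n,[ (tuple(np.round(r['location']*np.array([640,400]))),round(r['score'],2),int(r['region'].sum())) for t in('tin_a_c','tin_b_c','tin_c_c') for r in vision.masks_of(p,t)])
p=P['top'];m=(cv2.cvtColor(p['frame'],cv2.COLOR_RGB2GRAY)>150).astype(np.uint8)
n,l,st,c=cv2.connectedComponentsWithStats(m)
for i in range(1,n):
    if 150<st[i,4]<900 and 220<c[i,0]<330 and 180<c[i,1]<280:
        mm=cv2.morphologyEx((l==i).astype(np.uint8),cv2.MORPH_CLOSE,np.ones((5,5)))
        print(st[i],c[i],'world z.042',ray(p,*c[i],.042).round(4),'r',np.sqrt(mm.sum()/np.pi)*1.16/492.9)
E
```

```text
ct_c 0 [ 4.3110e+02 -1.0629e+02  2.3010e+01  3.4000e-01]
ct_c 1 [ 4.3267e+02 -1.0730e+02  2.2310e+01  2.2000e-01]
ct_c 2 [ 4.2998e+02 -1.0560e+02  2.2990e+01  5.0000e-02]
bar_c 0 [ 6.9024e+02 -4.3500e+00  8.3750e+01  3.8000e-01]
bar_c 1 [ 6.9162e+02 -5.5500e+00  8.3700e+01  1.7000e-01]
bar_c 2 [ 6.8873e+02 -3.2800e+00  8.4080e+01  9.0000e-02]
clevis_wide_c 0 [ 5.6444e+02 -1.3500e+00  1.9620e+01  2.9000e-01]
clevis_wide_c 1 [ 5.6534e+02 -1.6100e+00  2.0430e+01  1.1000e-01]
clevis_wide_c 2 [5.6365e+02 1.3200e+00 2.3140e+01 1.3000e-01]
clevis_narrow_c 0 [ 5.6551e+02 -1.1227e+02  1.9710e+01  2.0000e-01]
clevis_narrow_c 1 [ 5.6712e+02 -1.1375e+02  1.8730e+01  1.1000e-01]
clevis_narrow_c 2 [ 5.6402e+02 -1.1243e+02  1.8530e+01  6.0000e-02]
tray_long 0 [4.8881e+02 3.1000e+02 1.0510e+01 6.0000e-02]
tray_long 1 [4.8942e+02 3.0899e+02 1.0210e+01 2.0000e-02]
tray_long 2 [4.8776e+02 3.1218e+02 1.0530e+01 3.0000e-02]
tray_square 0 [ 5.2154e+02 -3.0129e+02  3.8600e+00  7.0000e-02]
tray_square 1 [ 5.2353e+02 -3.0332e+02  3.7000e+00  3.0000e-02]
tray_square 2 [ 5.2151e+02 -2.9983e+02  3.9300e+00  2.0
[... 178 characters left out ...]
float64(348.0), np.float64(256.0)), 0.51, 380)]
side [((np.float64(272.0), np.float64(235.0)), 0.69, 921), ((np.float64(235.0), np.float64(208.0)), 0.78, 834), ((np.float64(355.0), np.float64(240.0)), 0.43, 992), ((np.float64(294.0), np.float64(185.0)), 0.95, 704)]
[246 183  25  25 449] [257.95991091 194.85077951] world z.042 [0.5742 0.1105 0.042 ] r 0.029451457092845964
[295 188  22  22 279] [305.65232975 199.13620072] world z.042 [ 0.567  -0.0026  0.042 ] r 0.022959362701428725
[289 237  25  25 484] [300.99793388 249.21280992] world z.042 [0.4487 0.0053 0.042 ] r 0.029985363831294482
[239 242  25  26 495] [250.99393939 254.76363636] world z.042 [0.433  0.1217 0.042 ] r 0.030190444430256553
```

```bash
cat > plan.py <<'E'
import sys
from h import *
from scipy.spatial.transform import Rotation as R
def plan(*wps):
    s=arm.state();T=np.array(s['tcp_rot']);p=np.array(s['tool_pos'])*1000
    print('t',round(s['clock'],2),'at',p.round(1),'yaw',np.degrees(np.arctan2(T[1,1],T[0,1])).round(1),'gap',round(s['finger_gap']*1000,1),'F',np.round(s['wrist_force'],1),'j6',round(s['joint_positions'][5],2))
    for x,y,z,yaw in wps:
        a=np.radians(yaw);Y=np.array([np.cos(a),np.sin(a),0]);Z=np.array([0,0,-1.]);G=np.column_stack([np.cross(Y,Z),Y,Z])
        print((x,y,z,yaw),'->',(T.T@(np.array([x,y,z])-p)).round(1).tolist(),R.from_matrix(T.T@G).as_rotvec().round(3).tolist())
def tray(which,x,y):
    c,th=((489,310),10.4) if which=='L' else ((521.7,-301.5),3.9)
    t=np.radians(th);return round(c[0]+x*np.cos(t)-y*np.sin(t),1),round(c[1]+x*np.sin(t)+y*np.cos(t),1)
if __name__=='__main__': plan(*eval('['+','.join(sys.argv[1:])+']'))
E
python3 plan.py '(432,122,130,100.4)' '(432,122,28,100.4)'
python3 - <<'E'
from plan import *
print(arm.tips_ahead)
for x in(-80,0,80):print(tray('L',x,0))
print(tray('S',0,-40),tray('S',0,35))
p=vision.snapshot('side')
for u,v in((283,193),(282,218)):print(ray(p,u,v,0))
q=vision.snapshot('top')
for z in(0,.03,.05,.07):
    X=ray(q,279,224,z);print(z,X,proj(p,X))
print(ray(q,328,227,.01))
E
```

```text
t 2.6 at [142.7 557.  248.3] yaw 75.6 gap 85.3 F [-0.5 -1.2  0.9] j6 -0.07
(432, 122, 130, 100.4) -> [-388.2, -349.6, 118.3] [-0.0, -0.0, -0.432]
(432, 122, 28, 100.4) -> [-388.2, -349.6, 220.3] [-0.0, -0.0, -0.432]
0.017
(np.float64(410.3), np.float64(295.6))
(np.float64(489.0), np.float64(310.0))
(np.float64(567.7), np.float64(324.4))
(np.float64(524.4), np.float64(-341.4)) (np.float64(519.3), np.float64(-266.6))
[0.55060727 0.13351594 0.        ]
[0.50332647 0.06071709 0.        ]
0 [0.50883018 0.06068975 0.        ] [284.20707742 217.00493693]
0.03 [0.50713414 0.05920447 0.03      ] [282.90564529 206.81969387]
0.05 [0.50600344 0.05821428 0.05      ] [282.0093192  199.80488394]
0.07 [0.50487274 0.05722409 0.07      ] [281.08895149 192.60191986]
[ 0.50398086 -0.05857021  0.01      ]
```

```bash
python3 -m crank '[{"gripper":80,"xyz":[-388,-350,118],"angular":[0,0,-0.432]},{"gripper":80,"xyz":[-388,-350,118],"angular":[0,0,-0.432]},{"gripper":80,"xyz":[-388,-350,118],"angular":[0,0,-0.432]},{"gripper":80,"xyz":[-388,-350,118],"angular":[0,0,-0.432]},{"gripper":80,"xyz":[-388,-350,118],"angular":[0,0,-0.432]},{"gripper":80,"xyz":[-388,-350,118],"angular":[0,0,-0.432]},{"gripper":80,"xyz":[-388,-350,118],"angular":[0,0,-0.432]},{"gripper":80,"xyz":[-388,-350,118],"angular":[0,0,-0.432]},{"gripper":80,"xyz":[-388,-350,118],"angular":[0,0,-0.432]},{"gripper":80,"xyz":[-388,-350,118],"angular":[0,0,-0.432]}]'
python3 plan.py '(432,122,130,100.4)' '(432,122,28,100.4)'
```

```text
clock: 3.95
tool_pos: [0.4334, 0.1196, 0.1299]
tcp_rot: [[-0.984, -0.176, 0.0], [-0.176, 0.984, -0.0], [-0.0, -0.0, -1.0]]
wrist_force: [-0.1, -0.3, -0.6]
finger_gap: 0.0801
t 3.95 at [433.4 119.6 129.9] yaw 100.1 gap 80.1 F [-0.1 -0.3 -0.6] j6 -1.57
(432, 122, 130, 100.4) -> [0.9, 2.6, -0.1] [-0.0, 0.0, -0.005]
(432, 122, 28, 100.4) -> [0.9, 2.6, 101.9] [-0.0, 0.0, -0.005]
```

```bash
python3 -m crank '[{"gripper":80,"xyz":[0.5,1,40],"angular":[0,0,0]},{"gripper":80,"xyz":[0.5,1,80],"angular":[0,0,0]},{"gripper":80,"xyz":[0.5,1,102],"angular":[0,0,0]},{"gripper":80,"xyz":[0.5,1,102],"angular":[0,0,0]},{"gripper":50,"xyz":[0.5,1,102],"angular":[0,0,0]},{"gripper":50,"xyz":[0.5,1,102],"angular":[0,0,0]},{"gripper":50,"xyz":[0.5,1,102],"angular":[0,0,0]},{"gripper":50,"xyz":[0.5,1,102],"angular":[0,0,0]}]'
python3 plan.py '(432,122,45,100.4)' 
```

```text
clock: 4.95
tool_pos: [0.4317, 0.123, 0.0297]
tcp_rot: [[-0.984, -0.18, 0.002], [-0.18, 0.984, 0.001], [-0.003, 0.0, -1.0]]
wrist_force: [-1.3, 0.7, 7.5]
finger_gap: 0.0584
t 4.95 at [431.7 123.   29.7] yaw 100.4 gap 58.4 F [-1.3  0.7  7.5] j6 -1.57
(432, 122, 45, 100.4) -> [-0.1, -1.1, -15.3] [0.0, 0.003, -0.0]
```

```bash
python3 -m crank '[{"gripper":50,"xyz":[0,0,-5],"angular":[0,0,0]},{"gripper":50,"xyz":[0,0,-10],"angular":[0,0,0]},{"gripper":50,"xyz":[0,0,-15],"angular":[0,0,0]},{"gripper":50,"xyz":[0,0,-15],"angular":[0,0,0]},{"gripper":50,"xyz":[0,0,-15],"angular":[0,0,0]},{"gripper":50,"xyz":[0,0,-15],"angular":[0,0,0]},{"gripper":50,"xyz":[0,0,-15],"angular":[0,0,0]}]'
python3 - <<'E'
from h import *
for i in range(5):
    p=shot('side','t3');s=arm.state();print(np.round(s['wrist_force'],1),s['finger_gap'])
cv2.imwrite('pics/t3z.png',cv2.cvtColor(cv2.resize(p['frame'][120:270,150:350],(800,600)),4))
E
```

```text
clock: 5.82
tool_pos: [0.4309, 0.1225, 0.0431]
tcp_rot: [[-0.984, -0.18, -0.0], [-0.18, 0.984, -0.0], [0.0, -0.0, -1.0]]
wrist_force: [-0.6, -0.5, -6.0]
finger_gap: 0.058
[ 0.1  0.5 -6.7] 0.05840001490770163
[-0.2  0.6 -6. ] 0.05866204238729932
[-0.4  0.5 -6.1] 0.05876108797654296
[ 0.   0.5 -6.2] 0.05822085497251533
[-0.3  0.2 -5.5] 0.05789940863539507
```

View pics/t3z.png

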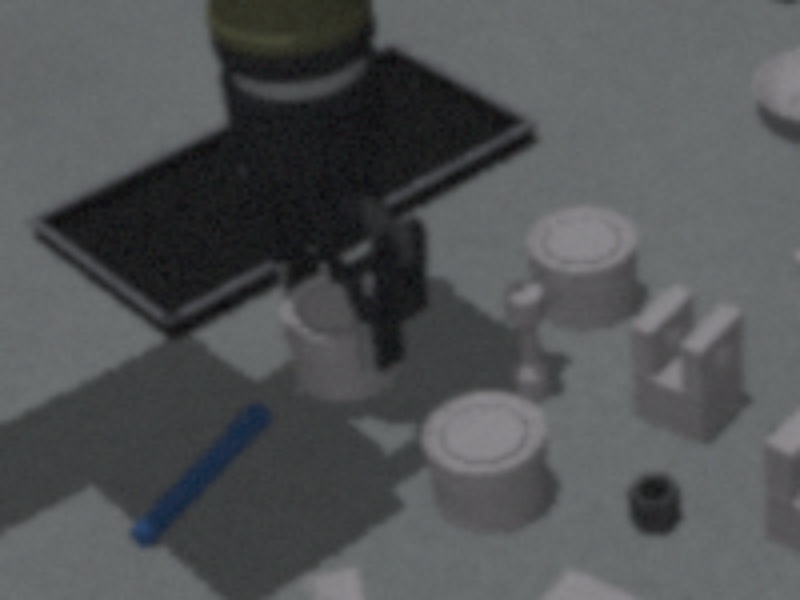

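Lifting this tin gives a wrist force of 6.0 N, about 0.6 kg, so it is the loaded one. The picture shows it held level. It goes to the long tray.

```bash
python3 plan.py '(431,122,80,100.4)' '(410.3,295.6,80,100.4)' '(410.3,295.6,36,100.4)' 
```

```text
t 6.08 at [431.1 122.6  43.3] yaw 100.4 gap 57.9 F [-0.3  0.2 -5.5] j6 -1.57
(431, 122, 80, 100.4) -> [0.2, -0.5, -36.7] [-0.0, -0.0, -0.0]
(410.3, 295.6, 80, 100.4) -> [-10.8, 173.9, -36.7] [-0.0, -0.0, -0.0]
(410.3, 295.6, 36, 100.4) -> [-10.8, 174.0, 7.3] [-0.0, -0.0, -0.0]
```

```bash
python3 -m crank '[{"gripper":50,"xyz":[0,0,-37],"angular":[0,0,0]},{"gripper":50,"xyz":[-3,45,-37],"angular":[0,0,0]},{"gripper":50,"xyz":[-6,95,-37],"angular":[0,0,0]},{"gripper":50,"xyz":[-9,140,-37],"angular":[0,0,0]},{"gripper":50,"xyz":[-11,174,-37],"angular":[0,0,0]},{"gripper":50,"xyz":[-11,174,-37],"angular":[0,0,0]},{"gripper":50,"xyz":[-11,174,-17],"angular":[0,0,0]},{"gripper":50,"xyz":[-11,174,0],"angular":[0,0,0]},{"gripper":50,"xyz":[-11,174,0],"angular":[0,0,0]}]'
python3 plan.py '(410.3,295.6,34,100.4)'
```

```text
clock: 7.2
tool_pos: [0.4091, 0.2942, 0.0421]
tcp_rot: [[-0.984, -0.18, -0.004], [-0.18, 0.984, -0.002], [0.004, -0.002, -1.0]]
wrist_force: [-0.5, -0.4, -6.2]
finger_gap: 0.0582
t 7.2 at [409.1 294.2  42.1] yaw 100.4 gap 58.2 F [-0.5 -0.4 -6.2] j6 -1.21
(410.3, 295.6, 34, 100.4) -> [-1.5, 1.2, 8.1] [-0.002, -0.004, -0.001]
```

```bash
python3 -m crank '[{"gripper":50,"xyz":[0,0,3],"angular":[0,0,0]},{"gripper":50,"xyz":[0,0,5],"angular":[0,0,0]},{"gripper":50,"xyz":[0,0,7],"angular":[0,0,0]},{"gripper":50,"xyz":[0,0,8],"angular":[0,0,0]},{"gripper":50,"xyz":[0,0,8.5],"angular":[0,0,0]},{"gripper":50,"xyz":[0,0,8.5],"angular":[0,0,0]}]'
python3 plan.py '(410.3,295.6,34,100.4)'
```

```text
clock: 7.95
tool_pos: [0.4105, 0.2957, 0.0348]
tcp_rot: [[-0.984, -0.18, 0.0], [-0.18, 0.984, 0.0], [-0.0, 0.0, -1.0]]
wrist_force: [-0.8, -0.8, -5.6]
finger_gap: 0.0583
t 7.95 at [410.5 295.7  34.8] yaw 100.4 gap 58.3 F [-0.8 -0.8 -5.6] j6 -1.21
(410.3, 295.6, 34, 100.4) -> [0.2, -0.1, 0.8] [0.0, 0.0, -0.0]
```

```bash
python3 -m crank '[{"gripper":50,"xyz":[0,0,0.7],"angular":[0,0,0]},{"gripper":50,"xyz":[0,0,1.4],"angular":[0,0,0]},{"gripper":50,"xyz":[0,0,2],"angular":[0,0,0]},{"gripper":50,"xyz":[0,0,2],"angular":[0,0,0]}]'
```

```text
clock: 8.45
tool_pos: [0.4105, 0.2957, 0.0338]
tcp_rot: [[-0.984, -0.18, 0.001], [-0.18, 0.984, 0.0], [-0.001, 0.0, -1.0]]
wrist_force: [-2.1, -1.3, 4.0]
finger_gap: 0.0584
```

Contact: the weight is now on the floor. I'll release and lift.

```bash
python3 -m crank '[{"gripper":76,"xyz":[0,0,2],"angular":[0,0,0]},{"gripper":76,"xyz":[0,0,2],"angular":[0,0,0]},{"gripper":76,"xyz":[0,0,2],"angular":[0,0,0]},{"gripper":76,"xyz":[0,0,-10],"angular":[0,0,0]},{"gripper":76,"xyz":[0,0,-60],"angular":[0,0,0]},{"gripper":76,"xyz":[0,0,-110],"angular":[0,0,0]},{"gripper":76,"xyz":[0,0,-110],"angular":[0,0,0]}]'
python3 plan.py '(564.5,-1,130,110)' '(564.5,-1,35,110)'
```

```text
clock: 9.32
tool_pos: [0.4135, 0.2975, 0.1476]
tcp_rot: [[-0.984, -0.18, 0.009], [-0.18, 0.984, 0.005], [-0.01, 0.004, -1.0]]
wrist_force: [0.3, 0.5, 0.0]
finger_gap: 0.076
t 9.32 at [413.5 297.5 147.6] yaw 100.4 gap 76.0 F [0.3 0.5 0. ] j6 -1.21
(564.5, -1, 130, 110) -> [-94.6, -320.9, 17.3] [0.003, 0.01, -0.168]
(564.5, -1, 35, 110) -> [-93.6, -321.3, 112.3] [0.003, 0.01, -0.168]
```

```bash
python3 -m crank '[{"gripper":70,"xyz":[-95,-320,15],"angular":[0,0,-0.168]},{"gripper":70,"xyz":[-95,-320,15],"angular":[0,0,-0.168]},{"gripper":70,"xyz":[-95,-320,15],"angular":[0,0,-0.168]},{"gripper":70,"xyz":[-95,-320,15],"angular":[0,0,-0.168]},{"gripper":70,"xyz":[-95,-320,15],"angular":[0,0,-0.168]},{"gripper":70,"xyz":[-95,-320,15],"angular":[0,0,-0.168]},{"gripper":70,"xyz":[-95,-320,15],"angular":[0,0,-0.168]},{"gripper":70,"xyz":[-95,-320,15],"angular":[0,0,-0.168]}]'
python3 - <<'E'
from h import *
p=shot('side','s1')
cv2.imwrite('pics/s1z.png',cv2.cvtColor(cv2.resize(p['frame'][120:300,150:390],(800,600)),4))
E
python3 plan.py '(564.5,-1,130,110)' '(564.5,-1,35,110)'
```

```text
clock: 10.32
tool_pos: [0.5605, -0.0014, 0.1272]
tcp_rot: [[-0.94, -0.342, -0.002], [-0.342, 0.94, 0.001], [0.002, 0.001, -1.0]]
wrist_force: [0.0, 0.1, 0.2]
finger_gap: 0.0695
t 10.38 at [560.4  -1.  127.4] yaw 110.0 gap 70.3 F [-0.3 -0.2  0.2] j6 -2.0
(564.5, -1, 130, 110) -> [-3.8, -1.4, -2.6] [0.001, -0.001, 0.001]
(564.5, -1, 35, 110) -> [-4.0, -1.5, 92.4] [0.001, -0.001, 0.001]
```

View pics/s1z.png

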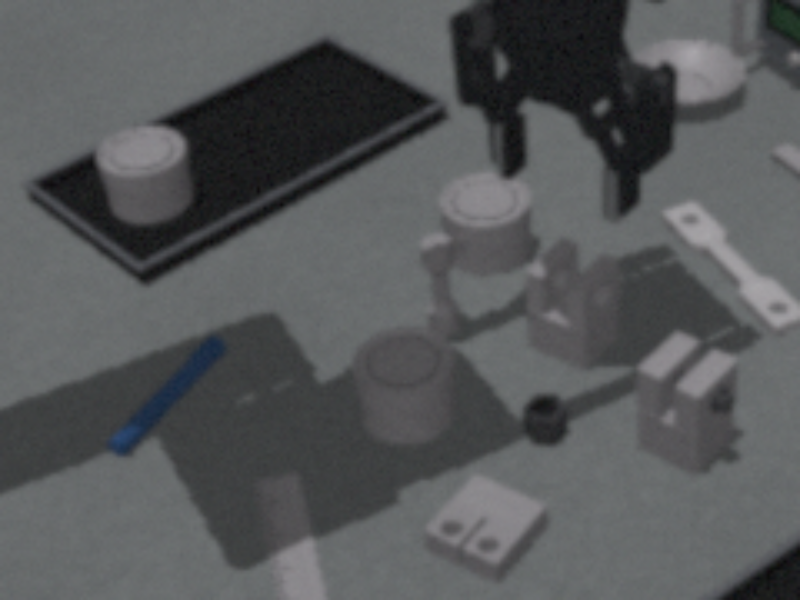

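The tin stands upright in the long tray. Next is the wide clevis.

```bash
python3 -m crank '[{"gripper":70,"xyz":[-4,-1.5,40],"angular":[0,0,0]},{"gripper":70,"xyz":[-4,-1.5,75],"angular":[0,0,0]},{"gripper":70,"xyz":[-4,-1.5,92],"angular":[0,0,0]},{"gripper":70,"xyz":[-4,-1.5,92],"angular":[0,0,0]},{"gripper":32,"xyz":[-4,-1.5,92],"angular":[0,0,0]},{"gripper":32,"xyz":[-4,-1.5,92],"angular":[0,0,0]},{"gripper":32,"xyz":[-4,-1.5,92],"angular":[0,0,0]},{"gripper":32,"xyz":[-4,-1.5,92],"angular":[0,0,0]},{"gripper":32,"xyz":[-4,-1.5,92],"angular":[0,0,0]}]'
python3 plan.py '(564.5,-1,130,110)'
```

```text
clock: 11.5
tool_pos: [0.5669, -0.0015, 0.0372]
tcp_rot: [[-0.94, -0.342, 0.003], [-0.342, 0.94, 0.001], [-0.003, -0.0, -1.0]]
wrist_force: [-0.7, 2.8, 6.9]
finger_gap: 0.0412
t 11.5 at [566.9  -1.5  37.2] yaw 110.0 gap 41.2 F [-0.7  2.8  6.9] j6 -2.0
(564.5, -1, 130, 110) -> [1.8, 1.3, -92.8] [-0.0, 0.003, -0.0]
```

```bash
python3 -m crank '[{"gripper":32,"xyz":[0,0,-20],"angular":[0,0,0]},{"gripper":32,"xyz":[0,0,-60],"angular":[0,0,0]},{"gripper":32,"xyz":[0,0,-95],"angular":[0,0,0]},{"gripper":32,"xyz":[0,0,-95],"angular":[0,0,0]}]'
python3 plan.py '(489,310,130,100.4)' '(489,310,60,100.4)'
```

```text
clock: 12.0
tool_pos: [0.5677, -0.0024, 0.1329]
tcp_rot: [[-0.94, -0.342, 0.006], [-0.342, 0.94, -0.001], [-0.005, -0.003, -1.0]]
wrist_force: [-0.6, -0.0, -5.2]
finger_gap: 0.0414
t 12.0 at [567.7  -2.4 132.9] yaw 110.0 gap 41.4 F [-0.6 -0.  -5.2] j6 -2.0
(489, 310, 130, 100.4) -> [-32.9, 320.5, 2.2] [-0.002, 0.005, 0.168]
(489, 310, 60, 100.4) -> [-32.6, 320.6, 72.2] [-0.002, 0.005, 0.168]
```

```bash
python3 -m crank '[{"gripper":32,"xyz":[-5,50,0],"angular":[0,0,0.03]},{"gripper":32,"xyz":[-11,110,0],"angular":[0,0,0.06]},{"gripper":32,"xyz":[-17,170,0],"angular":[0,0,0.09]},{"gripper":32,"xyz":[-23,230,0],"angular":[0,0,0.12]},{"gripper":32,"xyz":[-29,285,0],"angular":[0,0,0.15]},{"gripper":32,"xyz":[-33,320,0],"angular":[0,0,0.168]},{"gripper":32,"xyz":[-33,320,0],"angular":[0,0,0.168]},{"gripper":32,"xyz":[-33,320,30],"angular":[0,0,0.168]},{"gripper":32,"xyz":[-33,320,65],"angular":[0,0,0.168]},{"gripper":32,"xyz":[-33,320,65],"angular":[0,0,0.168]}]'
python3 plan.py '(489,310,41.5,100.4)'
```

```text
clock: 13.25
tool_pos: [0.4838, 0.307, 0.0616]
tcp_rot: [[-0.984, -0.18, -0.009], [-0.18, 0.984, -0.005], [0.01, -0.004, -1.0]]
wrist_force: [-0.7, -0.4, -5.0]
finger_gap: 0.0413
t 13.25 at [483.8 307.   61.6] yaw 100.3 gap 41.3 F [-0.7 -0.4 -5. ] j6 -1.26
(489, 310, 41.5, 100.4) -> [-5.8, 2.1, 20.1] [-0.004, -0.01, -0.001]
```

```bash
python3 -m crank '[{"gripper":32,"xyz":[-3,1,0],"angular":[0,0,0]},{"gripper":32,"xyz":[-3,1,6],"angular":[0,0,0]},{"gripper":32,"xyz":[-3,1,12],"angular":[0,0,0]},{"gripper":32,"xyz":[-3,1,16],"angular":[0,0,0]},{"gripper":32,"xyz":[-3,1,16],"angular":[0,0,0]},{"gripper":32,"xyz":[-3,1,16],"angular":[0,0,0]}]'
python3 plan.py '(489,310,41.2,100.4)'
```

```text
clock: 14.0
tool_pos: [0.4902, 0.3116, 0.0499]
tcp_rot: [[-0.984, -0.18, 0.0], [-0.18, 0.984, 0.0], [-0.0, 0.0, -1.0]]
wrist_force: [0.2, -0.7, -5.6]
finger_gap: 0.0412
t 14.0 at [490.2 311.6  49.9] yaw 100.4 gap 41.2 F [ 0.2 -0.7 -5.6] j6 -1.26
(489, 310, 41.2, 100.4) -> [1.5, -1.3, 8.7] [0.0, 0.0, -0.0]
```

```bash
python3 -m crank '[{"gripper":32,"xyz":[0,0,3],"angular":[0,0,0]},{"gripper":32,"xyz":[0,0,6],"angular":[0,0,0]},{"gripper":32,"xyz":[0,0,7.5],"angular":[0,0,0]},{"gripper":32,"xyz":[0,0,8.5],"angular":[0,0,0]},{"gripper":32,"xyz":[0,0,9.5],"angular":[0,0,0]},{"gripper":32,"xyz":[0,0,10],"angular":[0,0,0]},{"gripper":32,"xyz":[0,0,10],"angular":[0,0,0]}]'
```

```text
clock: 14.88
tool_pos: [0.4901, 0.3115, 0.0412]
tcp_rot: [[-0.984, -0.18, 0.001], [-0.18, 0.984, 0.0], [-0.001, 0.0, -1.0]]
wrist_force: [-1.9, -2.5, 5.6]
finger_gap: 0.0419
```

Contact, at the expected height. Release, then the block.

```bash
python3 -m crank '[{"gripper":66,"xyz":[0,0,10],"angular":[0,0,0]},{"gripper":66,"xyz":[0,0,10],"angular":[0,0,0]},{"gripper":66,"xyz":[0,0,10],"angular":[0,0,0]},{"gripper":66,"xyz":[0,0,-5],"angular":[0,0,0]},{"gripper":66,"xyz":[0,0,-60],"angular":[0,0,0]},{"gripper":66,"xyz":[0,0,-100],"angular":[0,0,0]},{"gripper":66,"xyz":[0,0,-100],"angular":[0,0,0]},{"gripper":66,"xyz":[0,0,-100],"angular":[0,0,0]}]'
python3 plan.py '(431,-106,120,22.7)' '(431,-106,22,22.7)'
```

```text
clock: 15.88
tool_pos: [0.49, 0.3114, 0.1404]
tcp_rot: [[-0.984, -0.18, 0.001], [-0.18, 0.984, 0.0], [-0.001, 0.0, -1.0]]
wrist_force: [-0.0, 0.1, -0.5]
finger_gap: 0.0663
t 15.88 at [490.  311.4 140.4] yaw 100.4 gap 66.3 F [-0.   0.1 -0.5] j6 -1.26
(431, -106, 120, 22.7) -> [133.2, -399.9, 20.2] [0.001, 0.0, 1.356]
(431, -106, 22, 22.7) -> [133.3, -400.0, 118.2] [0.001, 0.0, 1.356]
```

```bash
python3 -m crank '[{"gripper":66,"xyz":[133,-400,20],"angular":[0,0,1.356]},{"gripper":66,"xyz":[133,-400,20],"angular":[0,0,1.356]},{"gripper":66,"xyz":[133,-400,20],"angular":[0,0,1.356]},{"gripper":66,"xyz":[133,-400,20],"angular":[0,0,1.356]},{"gripper":66,"xyz":[133,-400,20],"angular":[0,0,1.356]},{"gripper":66,"xyz":[133,-400,20],"angular":[0,0,1.356]},{"gripper":66,"xyz":[133,-400,20],"angular":[0,0,1.356]},{"gripper":66,"xyz":[133,-400,20],"angular":[0,0,1.356]},{"gripper":66,"xyz":[133,-400,20],"angular":[0,0,1.356]},{"gripper":66,"xyz":[133,-400,20],"angular":[0,0,1.356]}]'
python3 plan.py '(431,-106,120,22.7)' '(431,-106,22,22.7)'
```

```text
clock: 17.12
tool_pos: [0.4308, -0.1053, 0.1191]
tcp_rot: [[-0.387, 0.922, -0.002], [0.922, 0.387, 0.001], [0.001, -0.001, -1.0]]
wrist_force: [-0.0, -0.1, -0.3]
finger_gap: 0.0659
t 17.12 at [ 430.8 -105.3  119.1] yaw 22.8 gap 65.9 F [-0.  -0.1 -0.3] j6 -0.73
(431, -106, 120, 22.7) -> [-0.7, -0.1, -0.9] [-0.001, -0.001, 0.001]
(431, -106, 22, 22.7) -> [-0.9, 0.0, 97.1] [-0.001, -0.001, 0.001]
```

```bash
python3 -m crank '[{"gripper":66,"xyz":[-0.5,0,45],"angular":[0,0,0]},{"gripper":66,"xyz":[-0.5,0,80],"angular":[0,0,0]},{"gripper":66,"xyz":[-0.5,0,98],"angular":[0,0,0]},{"gripper":66,"xyz":[-0.5,0,98],"angular":[0,0,0]},{"gripper":66,"xyz":[-0.5,0,98],"angular":[0,0,0]},{"gripper":40,"xyz":[-0.5,0,98],"angular":[0,0,0]},{"gripper":40,"xyz":[-0.5,0,98],"angular":[0,0,0]},{"gripper":40,"xyz":[-0.5,0,98],"angular":[0,0,0]},{"gripper":40,"xyz":[-0.5,0,98],"angular":[0,0,0]}]'
python3 -m crank '[{"gripper":40,"xyz":[0,0,-5],"angular":[0,0,0]},{"gripper":40,"xyz":[0,0,-15],"angular":[0,0,0]},{"gripper":40,"xyz":[0,0,-15],"angular":[0,0,0]},{"gripper":40,"xyz":[0,0,-15],"angular":[0,0,0]}]'
python3 - <<'E'
from h import *
p=shot('side','s2')
cv2.imwrite('pics/s2z.png',cv2.cvtColor(cv2.resize(p['frame'][180:330,200:400],(800,600)),4))
E
python3 plan.py
```

```text
clock: 18.25
tool_pos: [0.4322, -0.1064, 0.0232]
tcp_rot: [[-0.386, 0.923, 0.002], [0.923, 0.386, -0.001], [-0.001, 0.002, -1.0]]
wrist_force: [-1.3, 1.4, 5.6]
finger_gap: 0.0479
clock: 18.75
tool_pos: [0.4317, -0.1064, 0.037]
tcp_rot: [[-0.386, 0.923, 0.0], [0.923, 0.386, -0.0], [-0.0, 0.0, -1.0]]
wrist_force: [-0.4, 0.1, -2.0]
finger_gap: 0.0479
t 18.8 at [ 431.6 -106.4   36.8] yaw 22.7 gap 47.9 F [-0.2  0.5 -2.2] j6 -0.73
```

View pics/s2z.png

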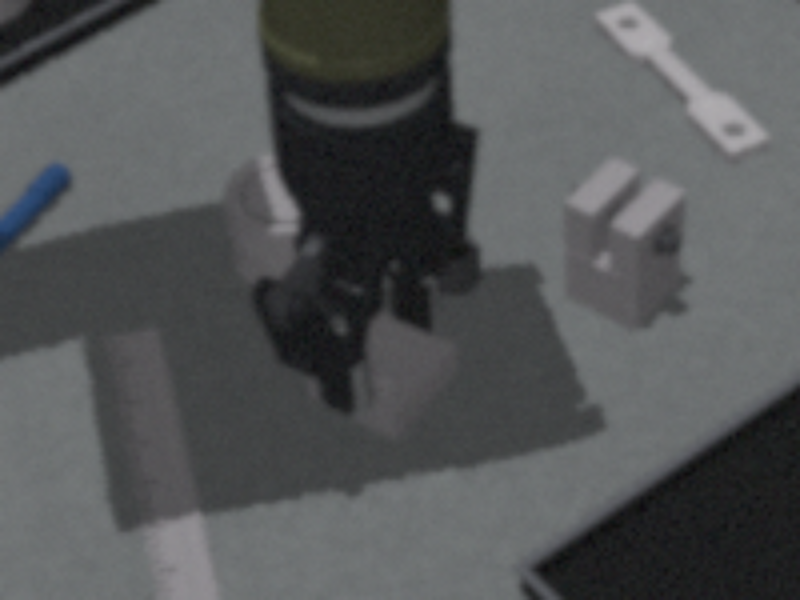

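The block is held level. Next I lift it and carry it to the long tray's +x end.

```bash
python3 -m crank '[{"gripper":40,"xyz":[0,0,-40],"angular":[0,0,0]},{"gripper":40,"xyz":[0,0,-90],"angular":[0,0,0]},{"gripper":40,"xyz":[0,0,-105],"angular":[0,0,0]},{"gripper":40,"xyz":[0,0,-105],"angular":[0,0,0]}]'
python3 plan.py '(567.7,324.4,140,100.4)'  '(567.7,324.4,45,100.4)'
```

```text
clock: 19.3
tool_pos: [0.4324, -0.1066, 0.1427]
tcp_rot: [[-0.386, 0.923, 0.003], [0.923, 0.386, -0.001], [-0.002, 0.002, -1.0]]
wrist_force: [0.4, 0.0, -2.1]
finger_gap: 0.0477
t 19.3 at [ 432.4 -106.6  142.7] yaw 22.7 gap 47.7 F [ 0.4  0.  -2.1] j6 -0.73
(567.7, 324.4, 140, 100.4) -> [345.4, 291.1, 2.7] [0.0, 0.003, -1.356]
(567.7, 324.4, 45, 100.4) -> [345.6, 290.9, 97.7] [0.0, 0.003, -1.356]
```

```bash
python3 -m crank '[{"gripper":40,"xyz":[35,29,0],"angular":[0,0,-0.14]},{"gripper":40,"xyz":[78,66,0],"angular":[0,0,-0.3]},{"gripper":40,"xyz":[121,102,0],"angular":[0,0,-0.47]},{"gripper":40,"xyz":[164,138,0],"angular":[0,0,-0.64]},{"gripper":40,"xyz":[207,174,0],"angular":[0,0,-0.81]},{"gripper":40,"xyz":[250,210,0],"angular":[0,0,-0.98]},{"gripper":40,"xyz":[293,247,0],"angular":[0,0,-1.15]},{"gripper":40,"xyz":[325,274,0],"angular":[0,0,-1.28]},{"gripper":40,"xyz":[345,291,0],"angular":[0,0,-1.356]},{"gripper":40,"xyz":[345,291,0],"angular":[0,0,-1.356]}]'
python3 plan.py '(567.7,324.4,45,100.4)'
```

```text
clock: 20.55
tool_pos: [0.5665, 0.3258, 0.139]
tcp_rot: [[-0.983, -0.182, -0.003], [-0.182, 0.983, -0.001], [0.003, -0.0, -1.0]]
wrist_force: [-1.0, -0.3, -2.6]
finger_gap: 0.0477
t 20.55 at [566.5 325.8 139. ] yaw 100.5 gap 47.7 F [-1.  -0.3 -2.6] j6 -1.3
(567.7, 324.4, 45, 100.4) -> [-1.2, -1.6, 94.0] [-0.001, -0.003, 0.002]
```

```bash
python3 -m crank '[{"gripper":40,"xyz":[0,-1.5,30],"angular":[0,0,0]},{"gripper":40,"xyz":[0,-1.5,70],"angular":[0,0,0]},{"gripper":40,"xyz":[0,-1.5,95],"angular":[0,0,0]},{"gripper":40,"xyz":[0,-1.5,103],"angular":[0,0,0]},{"gripper":40,"xyz":[0,-1.5,106],"angular":[0,0,0]},{"gripper":40,"xyz":[0,-1.5,106],"angular":[0,0,0]},{"gripper":40,"xyz":[0,-1.5,106],"angular":[0,0,0]}]'
python3 plan.py '(567.7,324.4,27.2,100.4)'
```

```text
clock: 21.42
tool_pos: [0.5681, 0.323, 0.0371]
tcp_rot: [[-0.984, -0.18, 0.002], [-0.18, 0.984, 0.001], [-0.002, 0.001, -1.0]]
wrist_force: [-0.1, 1.0, -3.6]
finger_gap: 0.0479
t 21.43 at [568.1 323.   37.1] yaw 100.4 gap 47.9 F [-0.1  1.  -3.6] j6 -1.3
(567.7, 324.4, 27.2, 100.4) -> [0.2, 1.4, 9.9] [0.001, 0.002, -0.0]
```

```bash
python3 -m crank '[{"gripper":40,"xyz":[0,1,2],"angular":[0,0,0]},{"gripper":40,"xyz":[0,1,4],"angular":[0,0,0]},{"gripper":40,"xyz":[0,1,6],"angular":[0,0,0]},{"gripper":40,"xyz":[0,1,6],"angular":[0,0,0]},{"gripper":40,"xyz":[0,1,6],"angular":[0,0,0]}]'
python3 plan.py '(567.7,324.4,27.2,100.4)'
```

```text
clock: 22.05
tool_pos: [0.5671, 0.3237, 0.0297]
tcp_rot: [[-0.984, -0.18, -0.0], [-0.18, 0.984, -0.0], [0.0, -0.0, -1.0]]
wrist_force: [0.6, -0.3, -3.0]
finger_gap: 0.048
t 22.05 at [567.1 323.7  29.7] yaw 100.4 gap 48.0 F [ 0.6 -0.3 -3. ] j6 -1.3
(567.7, 324.4, 27.2, 100.4) -> [-0.7, 0.6, 2.5] [-0.0, -0.0, -0.0]
```

```bash
python3 -m crank '[{"gripper":40,"xyz":[0,0,1.2],"angular":[0,0,0]},{"gripper":40,"xyz":[0,0,2.2],"angular":[0,0,0]},{"gripper":40,"xyz":[0,0,3],"angular":[0,0,0]},{"gripper":40,"xyz":[0,0,3.5],"angular":[0,0,0]},{"gripper":40,"xyz":[0,0,3.5],"angular":[0,0,0]}]'
```

```text
clock: 22.68
tool_pos: [0.5671, 0.3237, 0.0272]
tcp_rot: [[-0.984, -0.18, 0.0], [-0.18, 0.984, 0.0], [-0.0, 0.0, -1.0]]
wrist_force: [-2.9, -0.9, 6.2]
finger_gap: 0.0479
```

```bash
python3 -m crank '[{"gripper":66,"xyz":[0,0,3.5],"angular":[0,0,0]},{"gripper":66,"xyz":[0,0,3.5],"angular":[0,0,0]},{"gripper":66,"xyz":[0,0,3.5],"angular":[0,0,0]},{"gripper":66,"xyz":[0,0,-10],"angular":[0,0,0]},{"gripper":66,"xyz":[0,0,-60],"angular":[0,0,0]},{"gripper":66,"xyz":[0,0,-115],"angular":[0,0,0]},{"gripper":66,"xyz":[0,0,-115],"angular":[0,0,0]},{"gripper":66,"xyz":[0,0,-115],"angular":[0,0,0]}]'
python3 plan.py '(565.5,-113,140,19)'
```

```text
clock: 23.68
tool_pos: [0.567, 0.3236, 0.1422]
tcp_rot: [[-0.984, -0.18, 0.001], [-0.18, 0.984, 0.0], [-0.001, 0.0, -1.0]]
wrist_force: [0.1, 0.5, -0.9]
finger_gap: 0.0658
t 23.68 at [567.  323.6 142.2] yaw 100.4 gap 65.8 F [ 0.1  0.5 -0.9] j6 -1.3
(565.5, -113, 140, 19) -> [80.2, -429.2, 2.0] [0.001, 0.001, 1.42]
```

```bash
python3 -m crank '[{"gripper":66,"xyz":[80,-429,2],"angular":[0,0,1.42]},{"gripper":66,"xyz":[80,-429,2],"angular":[0,0,1.42]},{"gripper":66,"xyz":[80,-429,2],"angular":[0,0,1.42]},{"gripper":66,"xyz":[80,-429,2],"angular":[0,0,1.42]},{"gripper":66,"xyz":[80,-429,2],"angular":[0,0,1.42]},{"gripper":66,"xyz":[80,-429,2],"angular":[0,0,1.42]},{"gripper":66,"xyz":[80,-429,2],"angular":[0,0,1.42]},{"gripper":66,"xyz":[80,-429,2],"angular":[0,0,1.42]},{"gripper":66,"xyz":[80,-429,2],"angular":[0,0,1.42]},{"gripper":66,"xyz":[80,-429,2],"angular":[0,0,1.42]}]'
python3 - <<'E'
from h import *
p=shot('side','s3');cv2.imwrite('pics/s3z.png',cv2.cvtColor(cv2.resize(p['frame'][100:300,140:407],(800,600)),4))
E
python3 plan.py '(565.5,-113,140,19)' '(565.5,-113,38,19)'
```

```text
clock: 24.92
tool_pos: [0.5649, -0.1119, 0.1382]
tcp_rot: [[-0.328, 0.945, -0.002], [0.945, 0.328, 0.001], [0.002, -0.002, -1.0]]
wrist_force: [0.1, 0.5, -0.1]
finger_gap: 0.066
t 24.98 at [ 565.2 -111.7  138.6] yaw 19.2 gap 66.0 F [ 0.  -0.3 -0.8] j6 -0.6
(565.5, -113, 140, 19) -> [-1.3, -0.1, -1.4] [-0.001, -0.001, 0.003]
(565.5, -113, 38, 19) -> [-1.5, 0.0, 100.6] [-0.001, -0.001, 0.003]
```

View pics/s3z.png

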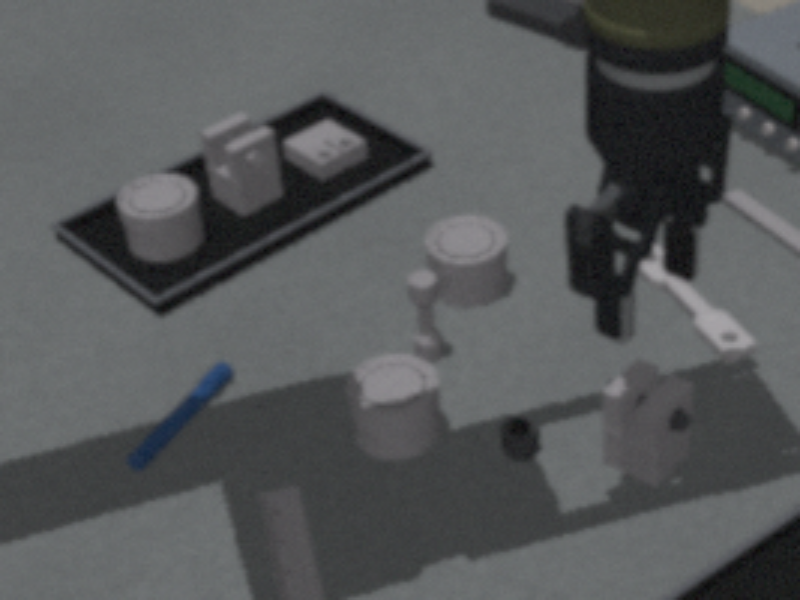

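The three long-tray pieces stand or lie well spaced in their tray. Next, the narrow clevis.

```bash
python3 -m crank '[{"gripper":66,"xyz":[-1,0,50],"angular":[0,0,0]},{"gripper":66,"xyz":[-1,0,85],"angular":[0,0,0]},{"gripper":66,"xyz":[-1,0,101],"angular":[0,0,0]},{"gripper":66,"xyz":[-1,0,101],"angular":[0,0,0]},{"gripper":66,"xyz":[-1,0,101],"angular":[0,0,0]},{"gripper":30,"xyz":[-1,0,101],"angular":[0,0,0]},{"gripper":30,"xyz":[-1,0,101],"angular":[0,0,0]},{"gripper":30,"xyz":[-1,0,101],"angular":[0,0,0]},{"gripper":30,"xyz":[-1,0,101],"angular":[0,0,0]},{"gripper":30,"xyz":[-1,0,101],"angular":[0,0,0]}]'
python3 -m crank '[{"gripper":30,"xyz":[0,0,-15],"angular":[0,0,0]},{"gripper":30,"xyz":[0,0,-60],"angular":[0,0,0]},{"gripper":30,"xyz":[0,0,-95],"angular":[0,0,0]},{"gripper":30,"xyz":[0,0,-95],"angular":[0,0,0]},{"gripper":30,"xyz":[0,0,-95],"angular":[0,0,0]}]'
python3 plan.py '(519.3,-266.6,130,3.9)' '(519.3,-266.6,60,3.9)'
```

```text
clock: 26.22
tool_pos: [0.5669, -0.114, 0.0398]
tcp_rot: [[-0.326, 0.945, 0.002], [0.945, 0.326, -0.001], [-0.001, 0.002, -1.0]]
wrist_force: [-1.4, 0.1, 6.0]
finger_gap: 0.0395
clock: 26.85
tool_pos: [0.5648, -0.1133, 0.1322]
tcp_rot: [[-0.326, 0.945, -0.002], [0.945, 0.326, 0.001], [0.001, -0.002, -1.0]]
wrist_force: [-0.1, -0.3, -6.5]
finger_gap: 0.0394
t 26.85 at [ 564.8 -113.3  132.2] yaw 19.0 gap 39.4 F [-0.1 -0.3 -6.5] j6 -0.6
(519.3, -266.6, 130, 3.9) -> [-130.1, -93.0, 2.2] [-0.002, -0.001, 0.264]
(519.3, -266.6, 60, 3.9) -> [-130.2, -92.8, 72.2] [-0.002, -0.001, 0.264]
```

```bash
python3 -m crank '[{"gripper":30,"xyz":[-35,-25,0],"angular":[0,0,0.07]},{"gripper":30,"xyz":[-80,-57,0],"angular":[0,0,0.16]},{"gripper":30,"xyz":[-115,-82,0],"angular":[0,0,0.23]},{"gripper":30,"xyz":[-130,-93,0],"angular":[0,0,0.264]},{"gripper":30,"xyz":[-130,-93,0],"angular":[0,0,0.264]},{"gripper":30,"xyz":[-130,-93,40],"angular":[0,0,0.264]},{"gripper":30,"xyz":[-130,-93,65],"angular":[0,0,0.264]},{"gripper":30,"xyz":[-130,-93,75],"angular":[0,0,0.264]},{"gripper":30,"xyz":[-130,-93,75],"angular":[0,0,0.264]},{"gripper":30,"xyz":[-130,-93,75],"angular":[0,0,0.264]}]'
python3 plan.py '(519.3,-266.6,43.8,3.9)'
```

```text
clock: 28.1
tool_pos: [0.5215, -0.2669, 0.0592]
tcp_rot: [[-0.069, 0.998, 0.002], [0.998, 0.069, -0.001], [-0.001, 0.002, -1.0]]
wrist_force: [0.5, -0.2, -4.7]
finger_gap: 0.0392
t 28.1 at [ 521.5 -266.9   59.2] yaw 3.9 gap 39.2 F [ 0.5 -0.2 -4.7] j6 -0.61
(519.3, -266.6, 43.8, 3.9) -> [0.5, -2.2, 15.4] [0.002, 0.001, 0.001]
```

```bash
python3 -m crank '[{"gripper":30,"xyz":[0,0,4],"angular":[0,0,0]},{"gripper":30,"xyz":[0,0,8],"angular":[0,0,0]},{"gripper":30,"xyz":[0,0,11],"angular":[0,0,0]},{"gripper":30,"xyz":[0,0,11],"angular":[0,0,0]},{"gripper":30,"xyz":[0,0,11],"angular":[0,0,0]}]'
python3 plan.py '(519.3,-266.6,43.8,3.9)'
```

```text
clock: 28.72
tool_pos: [0.5205, -0.2669, 0.0473]
tcp_rot: [[-0.068, 0.998, -0.0], [0.998, 0.068, -0.0], [-0.0, -0.0, -1.0]]
wrist_force: [0.3, -0.5, -5.2]
finger_gap: 0.0393
t 28.73 at [ 520.5 -266.9   47.3] yaw 3.9 gap 39.3 F [ 0.3 -0.5 -5.2] j6 -0.61
(519.3, -266.6, 43.8, 3.9) -> [0.4, -1.2, 3.5] [-0.0, 0.0, -0.0]
```

```bash
python3 -m crank '[{"gripper":30,"xyz":[0,0,1.5],"angular":[0,0,0]},{"gripper":30,"xyz":[0,0,2.8],"angular":[0,0,0]},{"gripper":30,"xyz":[0,0,3.8],"angular":[0,0,0]},{"gripper":30,"xyz":[0,0,4.6],"angular":[0,0,0]},{"gripper":30,"xyz":[0,0,4.6],"angular":[0,0,0]}]'
```

```text
clock: 29.35
tool_pos: [0.5205, -0.2668, 0.0438]
tcp_rot: [[-0.068, 0.998, 0.0], [0.998, 0.068, -0.0], [-0.0, 0.0, -1.0]]
wrist_force: [-2.9, 0.4, 4.8]
finger_gap: 0.0389
```

```bash
python3 -m crank '[{"gripper":64,"xyz":[0,0,4.6],"angular":[0,0,0]},{"gripper":64,"xyz":[0,0,4.6],"angular":[0,0,0]},{"gripper":64,"xyz":[0,0,4.6],"angular":[0,0,0]},{"gripper":64,"xyz":[0,0,-10],"angular":[0,0,0]},{"gripper":60,"xyz":[0,0,-60],"angular":[0,0,0]},{"gripper":50,"xyz":[0,0,-95],"angular":[0,0,0]},{"gripper":40,"xyz":[0,0,-95],"angular":[0,0,0]},{"gripper":40,"xyz":[0,0,-95],"angular":[0,0,0]}]'
python3 plan.py '(690,-4.5,120,-6.2)'
```

```text
clock: 30.35
tool_pos: [0.5203, -0.2667, 0.138]
tcp_rot: [[-0.068, 0.998, 0.0], [0.998, 0.068, -0.0], [-0.0, 0.0, -1.0]]
wrist_force: [-0.3, 0.5, -0.5]
finger_gap: 0.0399
t 30.35 at [ 520.3 -266.7  138. ] yaw 3.9 gap 39.9 F [-0.3  0.5 -0.5] j6 -0.61
(690, -4.5, 120, -6.2) -> [250.1, 187.2, 18.0] [0.0, 0.0, 0.176]
```

```bash
python3 -m crank '[{"gripper":40,"xyz":[250,187,18],"angular":[0,0,0.176]},{"gripper":40,"xyz":[250,187,18],"angular":[0,0,0.176]},{"gripper":40,"xyz":[250,187,18],"angular":[0,0,0.176]},{"gripper":40,"xyz":[250,187,18],"angular":[0,0,0.176]},{"gripper":40,"xyz":[250,187,18],"angular":[0,0,0.176]},{"gripper":40,"xyz":[250,187,18],"angular":[0,0,0.176]},{"gripper":40,"xyz":[250,187,18],"angular":[0,0,0.176]},{"gripper":40,"xyz":[250,187,18],"angular":[0,0,0.176]},{"gripper":40,"xyz":[250,187,18],"angular":[0,0,0.176]}]'
python3 - <<'E'
from h import *
p=shot('side','s4');cv2.imwrite('pics/s4z.png',cv2.cvtColor(cv2.resize(p['frame'][150:390,180:500],(800,600)),4))
E
python3 plan.py '(690,-4.5,50,-6.2)'
```

```text
clock: 31.48
tool_pos: [0.6894, -0.0063, 0.1197]
tcp_rot: [[0.11, 0.994, -0.001], [0.994, -0.11, -0.0], [-0.0, -0.001, -1.0]]
wrist_force: [-0.1, -0.0, 0.8]
finger_gap: 0.0403
t 31.52 at [689.6  -6.2 119.9] yaw -6.3 gap 39.8 F [-0.4  0.2 -0.5] j6 0.04
(690, -4.5, 50, -6.2) -> [1.7, 0.2, 69.9] [-0.0, 0.0, -0.002]
```

View pics/s4z.png

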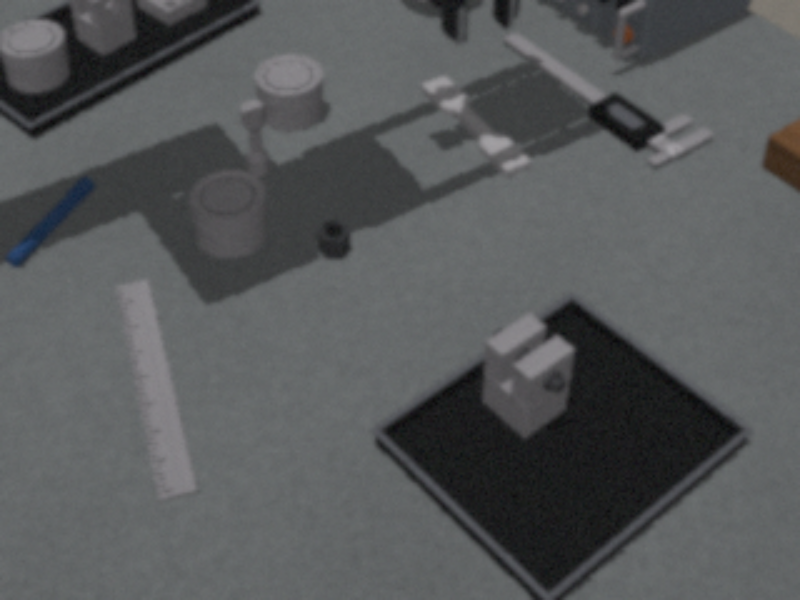

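```bash
python3 -m crank '[{"gripper":36,"xyz":[1.5,0,50],"angular":[0,0,0]},{"gripper":36,"xyz":[1.5,0,85],"angular":[0,0,0]},{"gripper":36,"xyz":[1.5,0,97],"angular":[0,0,0]},{"gripper":36,"xyz":[1.5,0,97],"angular":[0,0,0]},{"gripper":36,"xyz":[1.5,0,97],"angular":[0,0,0]},{"gripper":36,"xyz":[1.5,0,97],"angular":[0,0,0]}]'
python3 plan.py '(690,-4.5,20,-6.2)'
```

```text
clock: 32.28
tool_pos: [0.6916, -0.0034, 0.0246]
tcp_rot: [[0.108, 0.994, 0.003], [0.994, -0.108, -0.0], [0.0, 0.003, -1.0]]
wrist_force: [0.5, 0.3, 0.2]
finger_gap: 0.0359
t 32.27 at [691.6  -3.4  24.6] yaw -6.2 gap 35.9 F [0.5 0.3 0.2] j6 0.04
(690, -4.5, 20, -6.2) -> [-1.3, -1.5, 4.6] [0.003, -0.0, 0.0]
```

```bash
python3 -m crank '[{"gripper":36,"xyz":[-1,-0.5,3],"angular":[0,0,0]},{"gripper":36,"xyz":[-1,-0.5,3],"angular":[0,0,0]},{"gripper":5,"xyz":[-1,-0.5,3],"angular":[0,0,0]},{"gripper":5,"xyz":[-1,-0.5,3],"angular":[0,0,0]},{"gripper":5,"xyz":[-1,-0.5,3],"angular":[0,0,0]},{"gripper":5,"xyz":[-1,-0.5,3],"angular":[0,0,0]},{"gripper":5,"xyz":[-1,-0.5,3],"angular":[0,0,0]}]'
```

```text
clock: 33.15
tool_pos: [0.6898, -0.0042, 0.02]
tcp_rot: [[0.108, 0.994, 0.0], [0.994, -0.108, -0.0], [0.0, 0.0, -1.0]]
wrist_force: [-0.6, 0.9, 2.7]
finger_gap: 0.0104
```

```bash
python3 -m crank '[{"gripper":5,"xyz":[0,0,-4],"angular":[0,0,0]},{"gripper":5,"xyz":[0,0,-10],"angular":[0,0,0]},{"gripper":5,"xyz":[0,0,-10],"angular":[0,0,0]},{"gripper":5,"xyz":[0,0,-10],"angular":[0,0,0]},{"gripper":5,"xyz":[0,0,-10],"angular":[0,0,0]}]'
python3 - <<'E'
from h import *
p=shot('side','s5');cv2.imwrite('pics/s5z.png',cv2.cvtColor(cv2.resize(p['frame'][120:240,300:460],(800,600)),4))
E
```

```text
clock: 33.78
tool_pos: [0.6895, -0.0042, 0.0295]
tcp_rot: [[0.108, 0.994, -0.0], [0.994, -0.108, 0.0], [0.0, -0.0, -1.0]]
wrist_force: [0.7, -0.2, -1.5]
finger_gap: 0.0106
```

View pics/s5z.png

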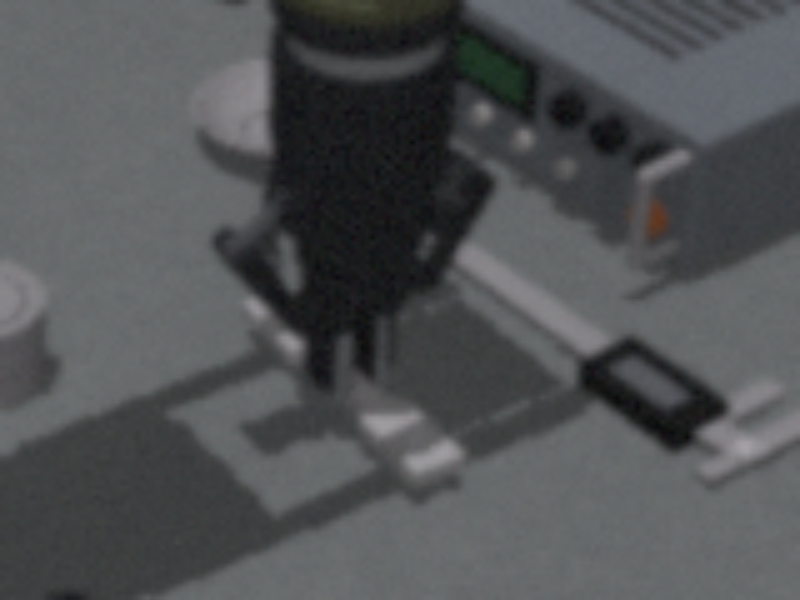

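The bar is lifted level. Raise it, then go to the square tray.

```bash
python3 -m crank '[{"gripper":5,"xyz":[0,0,-40],"angular":[0,0,0]},{"gripper":5,"xyz":[0,0,-85],"angular":[0,0,0]},{"gripper":5,"xyz":[0,0,-110],"angular":[0,0,0]},{"gripper":5,"xyz":[0,0,-110],"angular":[0,0,0]}]'
python3 plan.py '(524.4,-341.4,140,-86.1)'
```

```text
clock: 34.33
tool_pos: [0.6915, -0.0043, 0.1424]
tcp_rot: [[0.108, 0.994, 0.006], [0.994, -0.108, -0.0], [0.0, 0.006, -1.0]]
wrist_force: [0.7, -1.0, -1.5]
finger_gap: 0.0104
t 34.33 at [691.5  -4.3 142.4] yaw -6.2 gap 10.4 F [ 0.7 -1.  -1.5] j6 0.04
(524.4, -341.4, 140, -86.1) -> [-353.2, -129.8, 1.6] [0.005, -0.004, 1.395]
```

```bash
python3 -m crank '[{"gripper":5,"xyz":[-35,-13,0],"angular":[0,0,0.14]},{"gripper":5,"xyz":[-80,-29,0],"angular":[0,0,0.31]},{"gripper":5,"xyz":[-125,-46,0],"angular":[0,0,0.48]},{"gripper":5,"xyz":[-170,-62,0],"angular":[0,0,0.65]},{"gripper":5,"xyz":[-215,-79,0],"angular":[0,0,0.82]},{"gripper":5,"xyz":[-260,-96,0],"angular":[0,0,0.99]},{"gripper":5,"xyz":[-300,-110,0],"angular":[0,0,1.16]},{"gripper":5,"xyz":[-335,-123,0],"angular":[0,0,1.31]},{"gripper":5,"xyz":[-353,-130,0],"angular":[0,0,1.395]},{"gripper":5,"xyz":[-353,-130,0],"angular":[0,0,1.395]}]'
python3 plan.py '(524.4,-341.4,140,-86.1)'
```

```text
clock: 35.58
tool_pos: [0.5208, -0.3418, 0.1378]
tcp_rot: [[0.998, 0.066, -0.003], [0.066, -0.998, 0.002], [-0.002, -0.002, -1.0]]
wrist_force: [0.4, -0.0, -1.7]
finger_gap: 0.0102
t 35.58 at [ 520.8 -341.8  137.8] yaw -86.2 gap 10.2 F [ 0.4 -0.  -1.7] j6 0.86
(524.4, -341.4, 140, -86.1) -> [3.6, -0.1, -2.2] [-0.002, 0.002, -0.002]
```

```bash
python3 -m crank '[{"gripper":5,"xyz":[2,4,40],"angular":[0,0,0]},{"gripper":5,"xyz":[2,4,75],"angular":[0,0,0]},{"gripper":5,"xyz":[2,4,94],"angular":[0,0,0]},{"gripper":5,"xyz":[2,4,98],"angular":[0,0,0]},{"gripper":5,"xyz":[2,4,98],"angular":[0,0,0]},{"gripper":5,"xyz":[2,4,98],"angular":[0,0,0]}]'
python3 - <<'E'
from h import *
p=shot('side','s6');cv2.imwrite('pics/s6z.png',cv2.cvtColor(cv2.resize(p['frame'][210:390,280:520],(800,600)),4))
E
python3 plan.py '(524.4,-345.4,24,-86.1)'
```

```text
clock: 36.33
tool_pos: [0.5255, -0.3451, 0.0427]
tcp_rot: [[0.998, 0.069, 0.002], [0.069, -0.998, -0.001], [0.001, 0.001, -1.0]]
wrist_force: [0.2, -0.4, -0.4]
finger_gap: 0.0102
t 36.38 at [ 525.5 -345.2   42.8] yaw -86.1 gap 10.6 F [-0.1 -0.4 -1.2] j6 0.85
(524.4, -345.4, 24, -86.1) -> [-1.1, 0.1, 18.8] [0.001, -0.002, 0.0]
```

View pics/s6z.png

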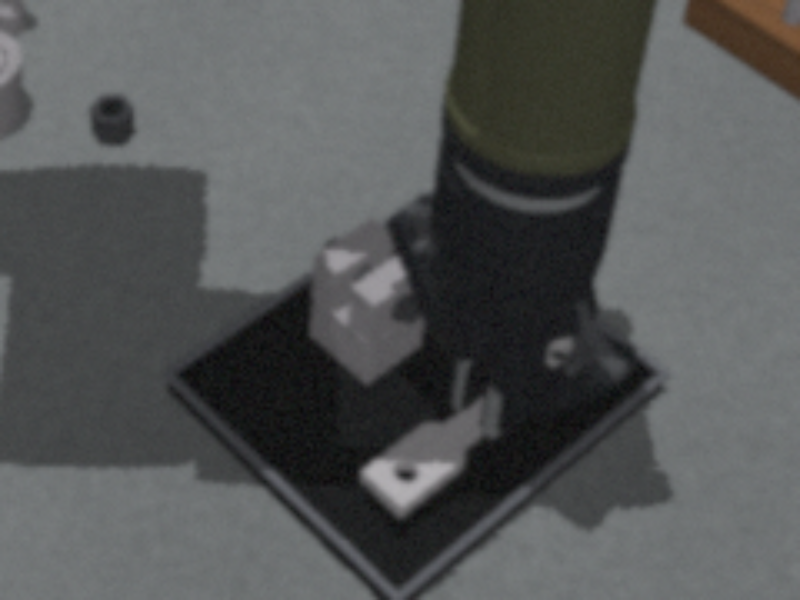

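The knuckle looks close to the clevis, so I'll shift the bar another 4 mm outward before lowering.

```bash
python3 -m crank '[{"gripper":5,"xyz":[-1,4,0],"angular":[0,0,0]},{"gripper":5,"xyz":[-1,4,3],"angular":[0,0,0]},{"gripper":5,"xyz":[-1,4,7],"angular":[0,0,0]},{"gripper":5,"xyz":[-1,4,10],"angular":[0,0,0]},{"gripper":5,"xyz":[-1,4,12],"angular":[0,0,0]},{"gripper":5,"xyz":[-1,4,12],"angular":[0,0,0]}]'
python3 plan.py '(524.4,-349.4,24,-86.1)'
```

```text
clock: 37.12
tool_pos: [0.5238, -0.3489, 0.0294]
tcp_rot: [[0.998, 0.068, -0.0], [0.068, -0.998, 0.0], [-0.0, -0.0, -1.0]]
wrist_force: [-0.4, -0.1, -1.1]
finger_gap: 0.0105
t 37.12 at [ 523.8 -348.9   29.4] yaw -86.1 gap 10.5 F [-0.4 -0.1 -1.1] j6 0.85
(524.4, -349.4, 24, -86.1) -> [0.6, 0.6, 5.4] [-0.0, 0.0, -0.0]
```

```bash
python3 -m crank '[{"gripper":5,"xyz":[0,0,2],"angular":[0,0,0]},{"gripper":5,"xyz":[0,0,3.5],"angular":[0,0,0]},{"gripper":5,"xyz":[0,0,4.6],"angular":[0,0,0]},{"gripper":5,"xyz":[0,0,4.6],"angular":[0,0,0]},{"gripper":5,"xyz":[0,0,4.6],"angular":[0,0,0]}]'
```

```text
clock: 37.75
tool_pos: [0.5239, -0.349, 0.0251]
tcp_rot: [[0.998, 0.068, 0.0], [0.068, -0.998, -0.0], [0.0, 0.0, -1.0]]
wrist_force: [0.7, 0.2, -1.2]
finger_gap: 0.0106
```

```bash
python3 -m crank '[{"gripper":5,"xyz":[0,0,0.7],"angular":[0,0,0]},{"gripper":5,"xyz":[0,0,1.4],"angular":[0,0,0]},{"gripper":5,"xyz":[0,0,1.8],"angular":[0,0,0]},{"gripper":5,"xyz":[0,0,1.8],"angular":[0,0,0]}]'
```

```text
clock: 38.25
tool_pos: [0.524, -0.3491, 0.0239]
tcp_rot: [[0.998, 0.068, 0.0], [0.068, -0.998, -0.0], [0.0, 0.0, -1.0]]
wrist_force: [-1.2, 0.9, 4.8]
finger_gap: 0.0106
```

```bash
python3 -m crank '[{"gripper":22,"xyz":[0,0,1.8],"angular":[0,0,0]},{"gripper":22,"xyz":[0,0,1.8],"angular":[0,0,0]},{"gripper":22,"xyz":[0,0,1.8],"angular":[0,0,0]},{"gripper":22,"xyz":[0,0,-5],"angular":[0,0,0]},{"gripper":22,"xyz":[0,0,-20],"angular":[0,0,0]},{"gripper":22,"xyz":[0,0,-70],"angular":[0,0,0]},{"gripper":22,"xyz":[0,0,-130],"angular":[0,0,0]},{"gripper":22,"xyz":[100,0,-170],"angular":[0,0,0]},{"gripper":22,"xyz":[100,0,-170],"angular":[0,0,0]}]'
python3 - <<'E'
from h import *
p=shot('side','s7');q=shot('top','t7')
a=cv2.resize(p['frame'][110:390,100:500],(800,560));cv2.imwrite('pics/s7z.png',cv2.cvtColor(a,4))
E
```

```text
clock: 39.38
tool_pos: [0.626, -0.3428, 0.1978]
tcp_rot: [[0.998, 0.067, 0.005], [0.067, -0.998, -0.003], [0.005, 0.003, -1.0]]
wrist_force: [0.2, 0.0, -0.1]
finger_gap: 0.0219
```

View pics/s7z.png

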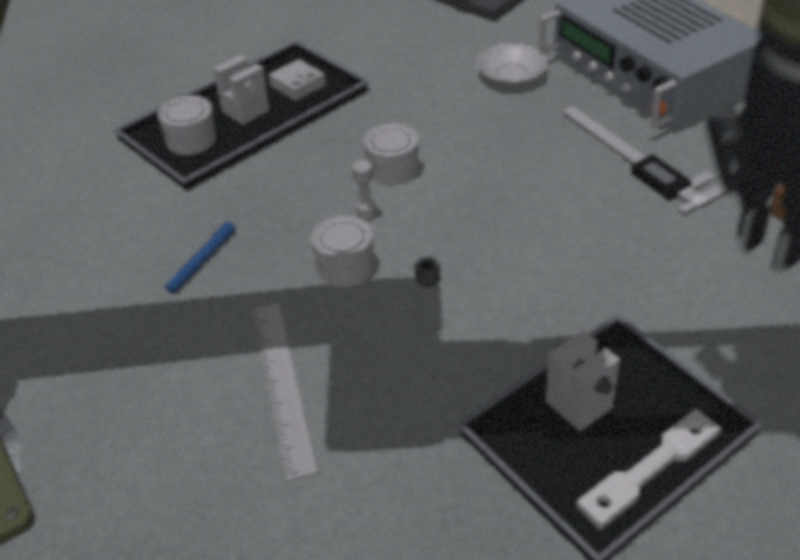

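View pics/t7.png

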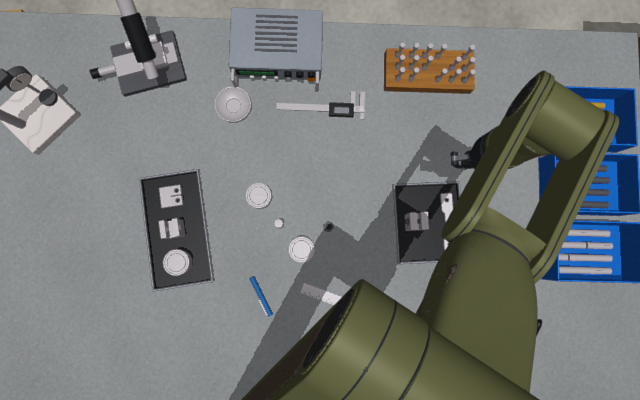

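Both pictures show every piece standing or lying inside its tray and clear of the others, with the two other tins untouched. One numeric check before handing in.

```bash
python3 - <<'E'
from fit import *
from plan import tray
p=vision.snapshot('side')
J={'ct_c':(box(.05,.048,.016),(567,324,.18+1.57),'L'),'bar_c':(bar(),(524,-349,.07),'S'),'clevis_wide_c':(box(.04,.042,.062),(490,311,.18),'L'),'clevis_narrow_c':(narrow(),(520,-267,.07),'S'),'tin_a_c':(cyl(.03,.042),(410,296,0),'L')}
for t,(parts,g,w) in J.items():
    for r in vision.masks_of(p,t):
        e=proj(p,(g[0]/1000,g[1]/1000,.02));l=r['location']
        if np.hypot(l[0]*640-e[0],l[1]*400-e[1])<30:
            f=fit([(p,r['region'].astype(np.float32))],parts,g,.004)
            c,th=((489,310),10.4) if w=='L' else ((521.7,-301.5),3.9)
            th=np.radians(th);d=np.array(f[:2])-c
            print(t,round(r['score'],2),np.round(f,2),'tray',np.round([d[0]*np.cos(th)+d[1]*np.sin(th),-d[0]*np.sin(th)+d[1]*np.cos(th)],1));break
    else: print('none',t)
print(arm.state()['wrist_force'],arm.state()['clock'])
job_done()
E
```

```text
ct_c 0.79 [5.6647e+02 3.2573e+02 1.0106e+02 9.0000e-02] tray [79.   1.5]
bar_c 0.78 [ 5.2265e+02 -3.4820e+02  3.7800e+00  8.0000e-02] tray [ -2.2 -46.7]
clevis_wide_c 0.9 [4.8718e+02 3.1277e+02 8.6100e+00 5.0000e-02] tray [-1.3  3.1]
clevis_narrow_c 0.6 [ 5.2001e+02 -2.6458e+02  4.8500e+00  7.0000e-02] tray [ 0.8 37. ]
none tin_a_c
[ 0.08232524 -0.06197449 -0.54939563] 39.775
the job is handed in; nothing more can be done
```

Both kits are made up and the job is handed in at about 40 s of the 147 s allowed. No verdict was reported.

- **Long tray:** it holds the loaded tin, the wide-slot clevis and the notched block, in a row along its length. The first tin I lifted pulled about 6.0 N (0.6 kg), so I never touched the other two and did not weigh them.
- **Square tray:** it holds the narrow-slot clevis with its pin and the dog-bone bar. I set the bar about 8 mm further out than planned, so the gripper stayed clear of the clevis.
- **Set-down:** each piece was lowered until the wrist force showed contact, at the pickup height plus the 4 mm tray floor (within about 0.2 mm), and only then released.

**Last checks:** the side and top pictures show all five pieces level or upright, apart from each other and inside their trays, though in the top picture the arm hides part of the bar. Fits to the side picture put four of them well inside the limits (tray-frame x, y in mm):

| Piece | x | y |
|---|---|---|
| Notched block | 79 | 1.5 |
| Wide-slot clevis | -1.3 | 3.1 |
| Bar | -2.2 | -46.7 |
| Narrow-slot clevis | 0.8 | 37 |

**One check failed:** the network gave no detection at the placed tin in the last picture. Its place therefore rests on the robot's release position, about 80 mm from the tray centre, and on the pictures, which show it upright.

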